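# Fetch the stain vial from behind the reagent bottles

### The arm

A 7-joint arm with a two-finger parallel gripper is mounted at the origin on a cart in front of the work surface, level with it; the furniture and walls round the work are solid. World frame = base frame: x ahead of the robot, y to its left, z up, the work surface at z = 0. Lengths are in m, angles in rad, forces in N, time in s.
With the tool pointing down it reaches from about 0.425 to 0.8 m from the base axis. Payload 8.3 kg.
Tool frame: the origin (TCP) lies midway between the tips of the shut fingers; the grasp point (between the pads) lies 19 mm behind it; z points along the fingers, y is the line along which they close (so a half turn about z gives the same grasp; the last joint's range is limited). The gripper opens to 85 mm and grips with 20 to 120 N. Pads are 22 mm wide; open, the fingers measure 114 mm over their backs; the gripper's body (76 mm by 85 mm) begins 54 mm behind the grasp point. The pads swing forward as they close: fully open they stand 13 mm farther back than shut.
Start: joints at [-1.186, 0.383, 0.016, 1.37, -0.006, 1.388, -0.046], TCP at [0.271, 0.563, 0.231] pointing down, gripper open.
Joint ranges: [-2.95, 2.95], [-0.25, 2.06], [-1.52, 1.56], [0.18, 2.33], [-1.44, 4.58], [0.02, 2.06], [-3.01, 3.01]. Speed limits (rad/s): [2.39, 2.39, 3.01, 3.01, 3.14, 3.14, 3.14].

### API

Orientations are given as a unit quaternion [w, x, y, z].
In Python, from rig import telemetry, eyes, workorder gives the robot as it stands.
- The arm moves only by the tool play_rows, never from a script. Its argument "rows" is text: rows parted by semicolons, each of 6 numbers parted by spaces: the shift along the tool's x, y, z in units of 0.2 m (1.0 is 0.2 m), then the turn, a rotation vector about the tool's x, y, z in units of pi/4 rad (1.0 is pi/4 rad). A call has 1 to 10 rows; each row is the pose to reach, as a shift and turn from the pose commanded when the call began, along the tool's axes at that moment; what a row does not reach only later rows make up. A row lasts 1/10 s, in which the tool goes at most 50 mm and 8.59 degrees, less where a joint would pass 70% of its speed; a pose out of reach is approached as far as the arm can. A call with a number of a shift or a turn outside -1 to 1 is refused whole. A call with a gripper value outside its range is refused whole. "hand" is the finger opening in mm, from 0 to 85.4, set as the call begins (left out, the last holds). The fingers move at their own pace and stop on an object; "squeeze" is the grip in N (left out, the last holds). Time passes only in rows, so rows that repeat a pose let the fingers close. It gives the time, the measured TCP pose, the force, the opening and the grip force at its end, in the units of the state.
- telemetry.read_state(): the state, without advancing time (a new reading comes with each control period).
- eyes.snapshot(name): name is "side" or "top"; returns a dict with "image" (420x560x3 uint8, blue, green, red), "camera_matrix" (3x3 intrinsics, pixels), "rvec" (rotation vector, rad) and "tvec" (3), from world to camera coordinates, as OpenCV has them. Camera axes: x right, y down, z forward; pixel columns grow to the right and rows downward; lengths in m; the calibration is good to about 2 mm. A picture is of the moment at which its call begins. There is no depth.
- workorder.finish_job(): hands the job in; it is judged then, once.
Trained networks look in a picture, given as the dict that the camera call returned (one of the last four; its "shot" number tells which), for a name from the list of things; names that differ only in an ending like _2 or _b are one class to them, and where a whole thing is asked for, a point or a joint stands for the part that bears it (a point fixed in the world has none). Each returns a list of dicts, best first, with "p" (0 to 1); they miss things now and then, are a little off and sometimes report something else, mostly with a low value. They report only what shows in the picture. A call takes as long as a camera call. They do not tell look-alikes from the thing itself.
- eyes.find_in(label, picture): "extent" ([left, top, width, height] in pixels, round what is visible of it).
- eyes.masks_of(label, picture): "mask" (420x560 bool, what is visible of it) and "extent" ([left, top, width, height] in pixels, round what is visible of it).
- eyes.tip_of(label, picture): "position" ([column, row] in pixels: a listed point, or the origin of a listed thing).
The state is a dict: "clock": time; "joint_pos": joint angles; "qd": joint speeds; "tau": joint torques, N m; "tcp_pos": TCP position; "tcp_rot": TCP orientation; "force": force on the tool from outside, world axes, zero at the start; "ft_torque": the same for the moment, N m; "gripper_width": finger opening in m; "grasp_force": force on a finger pad.
Only numpy, scipy, OpenCV 4.12 (cv2) and the standard library are available. Lean on these libraries where they do the work, as an engineer would, in place of code of your own. Each camera call takes 0.05 s, during which the arm holds its last target. There are 200 camera calls.

### The job

The small amber vial stands in the grey reagent tray behind two reagent bottles, the red-capped and the blue-capped one. Clear both of these bottles out onto the black rubber mat, then fetch the vial and stand it upright in the middle of the blue-blotched staining pad, and then put each of the two bottles back upright exactly where it stood before. Do not disturb the other two bottles in the tray or knock anything over.

Things in the scene. Friction and masses are not known exactly. Their poses are not given: they have to be found in the camera images.
- reagent_tray: Grey low-walled tray, fixed, 170 (its x) x 260 (its y) x 18 mm high, walls 5 mm; inner floor 5 mm above the origin. Origin: centre of its underside. Front row (x = -35 mm): the two reagent bottles at about y = +50 and -50 mm, on white 72 mm discs printed on the floor. Back row (x = +35 mm): the vial at about y = 0, the other two bottles at about y = +85 and -85 mm.
- bench_mat: Black ribbed rubber mat, the side area, fixed flat on the bench, 200 (its x) x 140 (its y) x 4 mm. Origin: centre of its underside. Both reagent bottles fit on it side by side along its x (for instance at x = +50 and -50 mm).
- staining_pad: Flat blue-and-white blotched staining pad, rounded oblong, fixed, 80 (its x) x 140 (its y) x 9 mm thick. Origin: centre of its underside; the vial belongs on top, at its middle.
- tall_bottle: The larger reagent bottle: clear, red screw cap, diameter 62 mm, 154 mm tall with cap, straight body up to 105 mm, 0.34 kg. Loose, upright. Origin: centre of its underside, z up.
- short_bottle: The smaller reagent bottle: clear, blue screw cap, diameter 58 mm, 132 mm tall with cap, straight body up to 90 mm, 0.30 kg. Loose, upright. Origin: centre of its underside, z up. It and the red-capped bottle swap places from start to start.
- vial: Small amber vial with a white ribbed cap, diameter 27 mm, 58 mm tall, 0.03 kg. Loose, upright, in the middle of the tray's back row. Origin: centre of its underside, z up.
- brown_bottle: Brown bottle with a black cap, diameter 47 mm, 116 mm tall, at one end of the tray's back row. Loose bystander: leave it standing. Origin: centre of its underside.
- dropper_bottle: Small clear dropper bottle with a black cap, diameter 25 mm, 66 mm tall, at the other end of the tray's back row. Loose bystander: leave it standing. Origin: centre of its underside.
Not all that is in view belongs to the job. What is shaped like the short_bottle but pink is not meant.

How it is judged:
By the outcome, as a careful person would: the job done as asked, in the order asked, and still so for the second after the job is handed in, with the robot touching nothing.
It also fails if it takes over 112 s, if anything falls off the work surface, if the arm or the gripper's body presses on something with over 40 N, if the wrist force passes 120 N, or if a joint passes its speed limit or range.

## Working session

There is one attempt and no reset: what is moved stays moved. The work goes in short steps, Python scripts to look and compute and a tool call to move; the robot and the scene stay as the last step left them, time stands still between calls to the robot, and variables do not carry over. Pictures are saved under pics/ and viewed, at most 17 in all, crops included, and the job is handed in when it is done.

Besides the shell and the picture viewer there is one more tool, called after ">>>" as name(argument=value, ...) on one line, values as JSON. play_rows: Moves the arm, as the interface text tells. Shifts and turns lie within -1 to 1; 1 stands for 0.2 m of shift or pi/4 rad of turn. Its arguments: {"type":"object","properties":{"rows":{"type":"string"},"hand":{"type":"number"},"squeeze":{"type":"number"}},"required":["rows"]}

```bash
mkdir -p pics; ls; cat > h.py <<'E'
import numpy as np, cv2
from rig import telemetry, eyes, workorder
from scipy.spatial.transform import Rotation as R
def shot(name,fn=None):
    s=eyes.snapshot(name)
    if fn: cv2.imwrite('pics/'+fn,s['image'])
    return s
def ray(s,px):
    K=np.array(s['camera_matrix']);Rm=cv2.Rodrigues(np.array(s['rvec'],float))[0];t=np.array(s['tvec'],float).ravel()
    d=Rm.T@np.linalg.inv(K)@np.array([px[0],px[1],1.]);return -Rm.T@t,d
def atz(s,px,z):
    o,d=ray(s,px);return o+d*(z-o[2])/d[2]
def proj(s,P):
    return cv2.projectPoints(np.array(P,float).reshape(-1,1,3),np.array(s['rvec'],float),np.array(s['tvec'],float),np.array(s['camera_matrix'],float),None)[0].reshape(-1,2)
def st():
    s=telemetry.read_state();return s
E
python3 - <<'E'
from h import *
for c in ('top','side'):
    s=shot(c,c+'0.png')
    print(c,'cam',ray(s,(280,210))[0].round(3),ray(s,(280,210))[1].round(2),s['camera_matrix'][0][0])
    for l in 'reagent_tray bench_mat staining_pad tall_bottle short_bottle vial brown_bottle dropper_bottle'.split():
        print(l,[(round(d['p'],2),np.round(d['extent']).astype(int).tolist()) for d in eyes.find_in(l,s)[:3]],[(round(d['p'],2),np.round(d['position']).tolist(), atz(s,d['position'],0.005).round(3)[:2].tolist()) for d in eyes.tip_of(l,s)[:3]])
x=st();print(x['clock'],x['tcp_pos'],x['tcp_rot'],x['gripper_width'])
E
```

```text
pics
top cam [0.46  0.016 1.147] [ 0.04  0.01 -1.  ] 380.71788485702683
reagent_tray [(0.61, [149, 177, 90, 62])] [(0.6, [195.0, 205.0], [0.523, 0.287]), (0.16, [209.0, 214.0], [0.495, 0.243])]
bench_mat [(0.88, [363, 176, 51, 72])] [(0.56, [386.0, 207.0], [0.525, -0.286])]
staining_pad [(0.9, [269, 195, 48, 35])] [(0.85, [292.0, 216.0], [0.494, -0.005])]
tall_bottle [(0.75, [190, 204, 30, 25])] []
short_bottle [(0.86, [246, 158, 23, 22]), (0.58, [160, 210, 23, 17])] [(0.9, [180.0, 218.0], [0.485, 0.33]), (0.9, [257.0, 172.0], [0.624, 0.102]), (0.23, [222.0, 196.0], [0.552, 0.206])]
vial [(0.43, [187, 190, 12, 9])] [(0.55, [197.0, 196.0], [0.551, 0.282]), (0.21, [294.0, 213.0], [0.504, -0.01])]
brown_bottle [(0.89, [153, 184, 21, 17])] [(0.83, [170.0, 192.0], [0.56, 0.363])]
dropper_bottle [] [(0.44, [222.0, 198.0], [0.547, 0.207])]
side cam [0.422 0.961 0.803] [ 0.06 -0.76 -0.64] 451.2756973904587
reagent_tray [(0.62, [213, 239, 91, 102])] [(0.59, [262.0, 287.0], [0.515, 0.287])]
bench_mat [(0.55, [252, 136, 65, 30])] [(0.78, [286.0, 152.0], [0.515, -0.291])]
staining_pad [(0.88, [266, 190, 33, 33])] [(0.74, [283.0, 206.0], [0.496, -0.009]), (0.34, [274.0, 304.0], [0.483, 0.332])]
tall_bottle [(0.88, [262, 216, 27, 58])] [(0.74, [276.0, 268.0], [0.49, 0.224])]
short_bottle [(0.6, [262, 258, 28, 58]), (0.6, [218, 189, 22, 44])] [(0.7, [275.0, 305.0], [0.479, 0.335]), (0.63, [228.0, 233.0], [0.627, 0.118])]
vial [(0.75, [240, 262, 11, 28])] [(0.64, [248.0, 285.0], [0.548, 0.285]), (0.37, [238.0, 313.0], [0.555, 0.365])]
brown_bottle [(0.89, [225, 271, 23, 50]), (0.3, [250, 237, 7, 25])] [(0.77, [240.0, 314.0], [0.552, 0.368])]
dropper_bottle [(0.67, [250, 234, 6, 30])] [(0.69, [255.0, 258.0], [0.545, 0.198])]
1.7 [0.27056658 0.56337484 0.23128995] [-4.06406157e-05  2.22032185e-01  9.75039336e-01 -2.22002043e-05] 0.08552613344419985
```

View pics/top0.png

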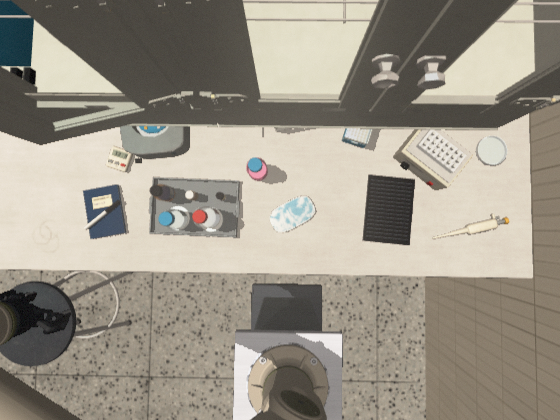

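View pics/side0.png

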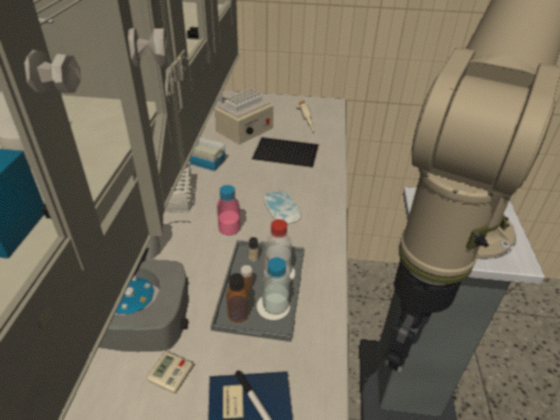

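The top view shows the tray at (195,207) with the blue cap at (166,218), red cap at (200,215) and white vial cap at (189,195). The mat is at (389,210) and the pad at (293,213). There are two blue-capped candidates: the pink one at (257,168), outside the tray, is the look-alike. The clear one at (166,218), in the tray's front row, is the one meant. I'll confirm with a crop and measure.

```bash
cat > m.py <<'E'
from h import *
from scipy.optimize import least_squares
S={c:shot(c) for c in ('top','side')}
def cc(m,box):
    x,y,w,h=box; q=np.zeros_like(m);q[y:y+h,x:x+w]=m[y:y+h,x:x+w]
    n,l,stt,ce=cv2.connectedComponentsWithStats(q.astype(np.uint8));k=1+stt[1:,4].argmax();return ce[k],stt[k]
H={c:cv2.cvtColor(S[c]['image'],cv2.COLOR_BGR2HSV) for c in S}
def blue(h):return ((h[...,0]>92)&(h[...,0]<112)&(h[...,1]>140)&(h[...,2]>90))
def red(h):return (((h[...,0]<8)|(h[...,0]>172))&(h[...,1]>150)&(h[...,2]>110))
def white(h):return ((h[...,1]<60)&(h[...,2]>165))
def tri(a,b):
    f=lambda P:np.r_[proj(S['top'],P)[0]-a,proj(S['side'],P)[0]-b]
    r=least_squares(f,[.5,.2,.1]);return r.x.round(4),np.abs(r.fun).max().round(2)
if __name__=='__main__':
    for n,f,bt,bs in (('red',red,(185,200,35,30),(262,215,30,25)),('blue',blue,(155,205,25,25),(262,255,30,25)),('vialcap',white,(182,186,16,14),(238,262,16,16))):
        a,sa=cc(f(H['top']),bt);b,sb=cc(f(H['side']),bs)
        print(n,a.round(1),sa.tolist(),b.round(1),sb.tolist(),tri(a,b))
    for l,z in (('reagent_tray',.018),('bench_mat',.004),('staining_pad',.009)):
        for c in S:
            ms=eyes.masks_of(l,S[c])
            if not ms: print(l,c,None);continue
            m=ms[0]['mask'].astype(np.uint8);cn=max(cv2.findContours(m,0,2)[0],key=cv2.contourArea).reshape(-1,2)
            p=np.array([atz(S[c],q,z)[:2] for q in cn])*1000
            r=cv2.minAreaRect(p.astype(np.float32));print(l,c,np.round(ms[0]['p'],2),np.round(r[0]),np.round(r[1]),round(r[2],1))
    # cabinet edge: plane of top line & side line
    for rowp in ((100,127),(400,125)):
      for sp in ((237,75),(150,245),(110,350)):
        o1,d1=ray(S['top'],rowp);o2,d2=ray(S['side'],sp)
        # x-z intersection
        A=np.array([[d1[0],-d2[0]],[d1[2],-d2[2]]]);t=np.linalg.solve(A,[o2[0]-o1[0],o2[2]-o1[2]]);P=o1+t[0]*d1;Q=o2+t[1]*d2
        print(rowp,sp,'x,z',P[[0,2]].round(3),'y side',Q[1].round(2))
    A=cv2.resize(S['top']['image'][150:245,140:280],None,fx=4,fy=4,interpolation=cv2.INTER_CUBIC)
    B=cv2.resize(S['side']['image'][180:345,205:315],None,fx=3.5,fy=3.5,interpolation=cv2.INTER_CUBIC)
    B=cv2.resize(S['side']['image'][205:350,210:310],None,fx=4,fy=4,interpolation=cv2.INTER_CUBIC)
    A=cv2.resize(S['top']['image'][150:245,145:245],None,fx=4,fy=4,interpolation=cv2.INTER_CUBIC)
    o=np.zeros((580,800,3),np.uint8);o[:380,:400]=A;o[:,400:]=B;cv2.imwrite('pics/crop1.png',o)
E
python3 m.py
```

```text
red [198.5 216.1] [193, 211, 12, 12, 113] [278.4 227. ] [272, 220, 15, 15, 180] (array([0.4856, 0.2421, 0.153 ]), np.float64(0.08))Traceback (most recent call last):
  File "m.py", line 16, in <module>
    a,sa=cc(f(H['top']),bt);b,sb=cc(f(H['side']),bs)
         ~~^^^^^^^^^^^^^^^^
  File "m.py", line 6, in cc
    n,l,stt,ce=cv2.connectedComponentsWithStats(q.astype(np.uint8));k=1+stt[1:,4].argmax();return ce[k],stt[k]
                                                                        ~~~~~~~~~~~~~~~~^^
ValueError: attempt to get argmax of an empty sequence
```

```bash
sed -i 's/def blue.*/def blue(h):return ((h[...,0]>85)\&(h[...,0]<120)\&(h[...,1]>110)\&(h[...,2]>60))/; s/h\[...,1\]<60)&(h\[...,2\]>165/h[...,1]<70)\&(h[...,2]>140/' m.py
sed -i "s/    n,l,stt,ce/    if not q.any(): return np.array([np.nan]*2),np.zeros(5)\n    n,l,stt,ce/; s/    r=least_squares/    if np.isnan(np.r_[a,b]).any(): return 0,0\n    r=least_squares/" m.py; python3 m.py; python3 -c "
from m import *
print(H['top'][214:222,160:174:3].tolist()[::3])"
```

```text
red [198.6 216.1] [193, 211, 12, 11, 111] [278.4 227. ] [272, 220, 15, 16, 181] (array([0.4857, 0.2421, 0.1527]), np.float64(0.07))
blue [165.2 218.2] [159, 212, 13, 13, 136] [276.3 266.6] [268, 258, 17, 19, 259] (array([0.4791, 0.3366, 0.1308]), np.float64(0.19))
vialcap [189.7 190.9] [182, 186, 16, 14, 142] [245.8 269.5] [241, 265, 11, 11, 85] (array([0.554 , 0.2899, 0.0615]), np.float64(2.17))
reagent_tray top 0.6 [518. 288.] [271. 172.] 88.1
reagent_tray side 0.63 [518. 294.] [271. 172.] 88.1
bench_mat top 0.64 [ 518. -293.] [145. 203.] 85.2
bench_mat side 0.96 [ 518. -294.] [144. 202.] 84.4
staining_pad top 0.68 [502.  -5.] [ 76. 135.] 27.4
staining_pad side 0.95 [501.  -0.] [ 83. 148.] 27.9
(100, 127) (237, 75) x,z [0.724 0.135] y side -0.57
(100, 127) (150, 245) x,z [0.697 0.239] y side 0.42
(100, 127) (110, 350) x,z [0.714 0.173] y side 0.59
(400, 125) (237, 75) x,z [0.76  0.056] y side -0.75
(400, 125) (150, 245) x,z [0.726 0.18 ] y side 0.36
(400, 125) (110, 350) x,z [0.748 0.102] y side 0.55
[[[98, 104, 182], [98, 130, 194], [98, 131, 191], [98, 130, 196], [90, 32, 110]], [[98, 133, 194], [98, 134, 192], [98, 133, 192], [98, 133, 192], [99, 78, 105]], [[98, 129, 193], [99, 131, 193], [99, 132, 195], [98, 131, 196], [99, 73, 101]]]
```

View pics/crop1.png

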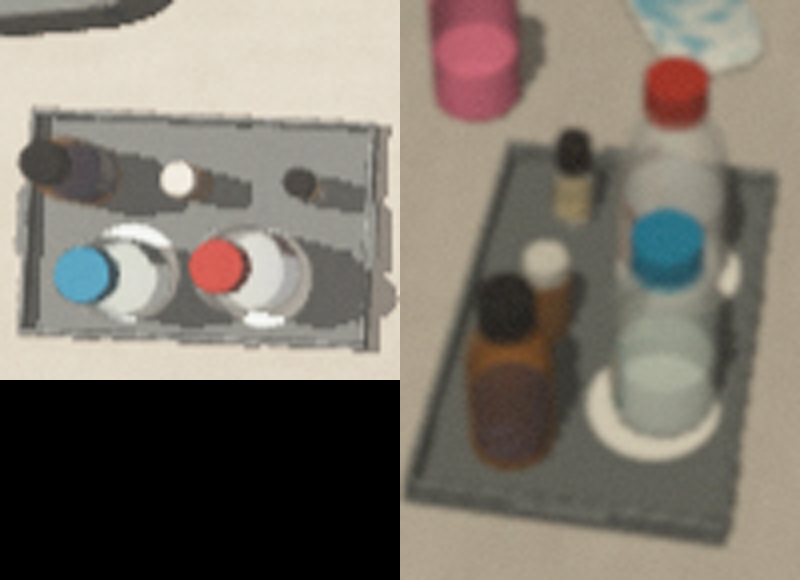

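The crop confirms the set-up: the clear blue-capped bottle and the red-capped bottle are in the front row, with the amber white-capped vial behind and between them. The pink look-alike stands outside the tray. I'll grip the caps from above.

>>> play_rows(rows="-0.83 -0.49 0 0 0 -0.57;-0.83 -0.49 0 0 0 -0.57;-0.83 -0.49 0 0 0 -0.57;-0.83 -0.49 0 0 0 -0.57;-0.83 -0.49 0 0 0 -0.57;-0.83 -0.49 0 0 0 -0.57", hand=55, squeeze=50)

```text
clock: 2.9
tcp_pos: [0.3788, 0.4021, 0.2317]
tcp_rot: [0.0, 0.002, 1.0, 0.0]
force: [-0.3, 0.1, -0.0]
gripper_width: 0.0549
grasp_force: 0.0
```

>>> play_rows(rows="-0.536 -0.806 0 0 0 0;-0.536 -0.806 0 0 0 0;-0.536 -0.806 0 0 0 0;-0.536 -0.806 0 0 0 0;-0.536 -0.806 0.1 0 0 0;-0.536 -0.806 0.2 0 0 0;-0.536 -0.806 0.2 0 0 0")

```text
clock: 3.6
tcp_pos: [0.4829, 0.2428, 0.1885]
tcp_rot: [-0.002, -0.001, 1.0, -0.001]
force: [0.2, 0.2, -0.2]
gripper_width: 0.055
grasp_force: 0.0
```

```bash
python3 - <<'E'
from h import *
s=st();print(s['tcp_pos'])
a=shot('top');b=shot('side')
A=cv2.resize(a['image'][175:250,150:250],None,fx=4,fy=4,interpolation=cv2.INTER_CUBIC)
B=cv2.resize(b['image'][170:320,210:310],None,fx=4,fy=4,interpolation=cv2.INTER_CUBIC)
o=np.zeros((600,800,3),np.uint8);o[:300,:400]=A;o[:,400:]=B;cv2.imwrite('pics/c2.png',o)
E
```

```text
[0.48292908 0.24282311 0.1884906 ]
```

View pics/c2.png

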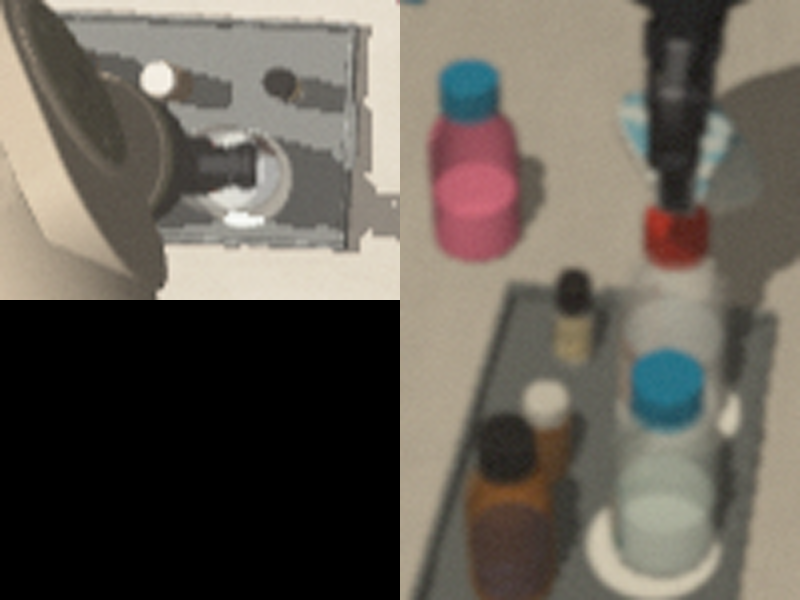

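The gripper is lined up over the red cap (side crop around (677,235)). Next I'll descend and close.

>>> play_rows(rows="0 0 0.06 0 0 0;0 0 0.14 0 0 0;0 0 0.21 0 0 0;0 0 0.26 0 0 0;0 0 0.28 0 0 0;0 0 0.28 0 0 0;0 0 0.28 0 0 0")

```text
clock: 4.4
tcp_pos: [0.4853, 0.2421, 0.1358]
tcp_rot: [0.0, 0.0, 1.0, 0.0]
force: [-0.0, -0.7, -0.2]
gripper_width: 0.0551
grasp_force: 0.0
```

>>> play_rows(rows="0 0 0 0 0 0;0 0 0 0 0 0;0 0 0 0 0 0;0 0 0 0 0 0;0 0 0 0 0 0;0 0 0 0 0 0", hand=15)

```text
clock: 5.0
tcp_pos: [0.4849, 0.242, 0.1353]
tcp_rot: [-0.0, 0.0, 1.0, -0.0]
force: [-0.1, -0.4, -0.1]
gripper_width: 0.0149
grasp_force: 0.0
```

```bash
cat > v.py <<'E'
from h import *
import sys
def pic(fn,ta,sa):
    a=shot('top');b=shot('side')
    A=cv2.resize(a['image'][ta[1]:ta[1]+100,ta[0]:ta[0]+100],None,fx=4,fy=4,interpolation=cv2.INTER_CUBIC)
    B=cv2.resize(b['image'][sa[1]:sa[1]+150,sa[0]:sa[0]+100],None,fx=4,fy=4,interpolation=cv2.INTER_CUBIC)
    o=np.zeros((600,800,3),np.uint8);o[:400,:400]=A;o[:,400:]=B;cv2.imwrite('pics/'+fn,o)
a=sys.argv;n=list(map(int,a[2:6]));pic(a[1],n[:2],n[2:])
s=st();print(s['tcp_pos'],s['gripper_width'],s['force'],s['grasp_force'])
E
python3 v.py c3.png 150 160 210 170
```

```text
[0.4849497  0.24195914 0.13526341] 0.015094912821094864 [-0.85891705 -0.52470905 -0.52310047] 0.0
```

View pics/c3.png

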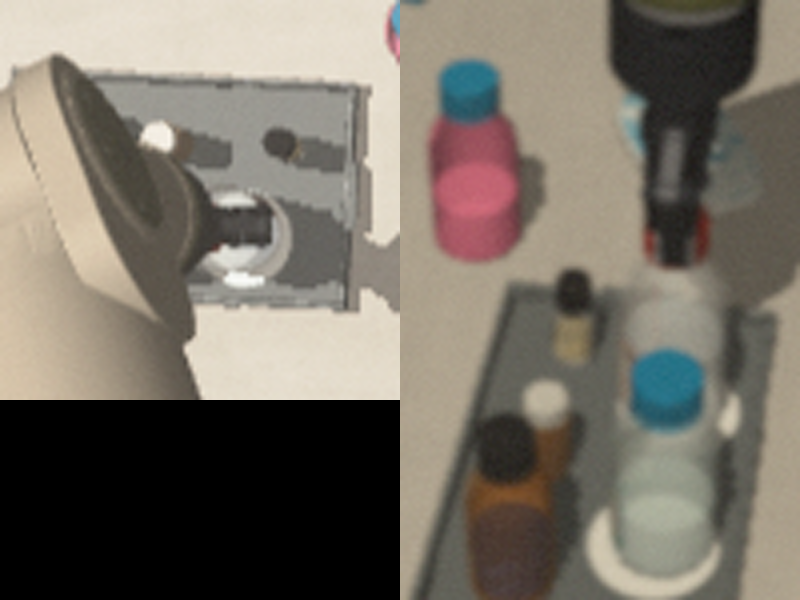

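The fingers closed to 15 mm with no contact force, so the caps can't be gripped; the body is the place to hold. The gripper's palm would foul the cap from straight above, so I need a tilted body grasp. I'll open, lift and learn the arm's kinematics.

>>> play_rows(rows="0 0 0 0 0 0;0 0 0 0 0 0;0 0 0 0 0 0;0 0 -0.1 0 0 0;0 0 -0.3 0 0 0;0 0 -0.5 0 0 0;0 0 -0.5 0 0 0", hand=60)

```text
clock: 5.8
tcp_pos: [0.4875, 0.2432, 0.2414]
tcp_rot: [0.004, 0.0, 1.0, 0.003]
force: [0.1, 0.1, 0.4]
gripper_width: 0.0601
grasp_force: 0.0
```

```bash
cat > log.py <<'E'
from h import *
import json
s=st();d={k:np.array(s[k]).tolist() for k in ('joint_pos','tcp_pos','tcp_rot')}
open('log.jsonl','a').write(json.dumps(d)+'\n');print(s['clock'],np.round(s['joint_pos'],4),np.round(s['tcp_pos'],4),np.round(s['tcp_rot'],4),np.round(s['gripper_width'],4))
E
echo '{"joint_pos":[-1.186,0.383,0.016,1.37,-0.006,1.388,-0.046],"tcp_pos":[0.2706,0.5634,0.2313],"tcp_rot":[0,0.22203,0.97504,0]}' > log.jsonl
python3 log.py
```

```text
5.8 [-0.6658  0.1955  0.1696  1.5932 -0.0342  1.3459  1.0784] [0.4875 0.2432 0.2414] [4.2e-03 1.0e-04 1.0e+00 2.6e-03] 0.0601
```

>>> play_rows(rows="0 -0.2 0 0 0 0.19;0 -0.4 0 0 0 0.38;0 -0.6 0 0 0 0.57;0 -0.7 0 0 0 0.76;0 -0.7 0 0 0 0.95;0 -0.7 0 0 0 1;0 -0.7 0 0 0 1")

```text
clock: 6.5
tcp_pos: [0.4848, 0.1018, 0.235]
tcp_rot: [-0.0, 0.383, 0.924, -0.0]
force: [-0.1, 0.6, -0.5]
gripper_width: 0.0601
grasp_force: 0.0
```

```bash
python3 log.py
```

```text
6.5 [-0.5655  0.0967  0.3185  1.7227 -0.0313  1.3273  0.5436] [0.4848 0.1018 0.235 ] [-1.000e-04  3.831e-01  9.237e-01 -0.000e+00] 0.0601
```

>>> play_rows(rows="0 0 0 0 0 0.19;0 0 0 0 0 0.38;0 0 0 0 0 0.57;0 0 0 0 0 0.76;0 0 0 0 0 0.95;0 0 0 0 0 1;0 0 0 0 0 1")

```text
clock: 7.2
tcp_pos: [0.4849, 0.1022, 0.2351]
tcp_rot: [-0.0, 0.707, 0.708, -0.0]
force: [-0.2, 0.3, 0.7]
gripper_width: 0.0603
grasp_force: 0.0
```

```bash
python3 log.py
```

```text
7.2 [-0.6037  0.097   0.3591  1.7238 -0.035   1.3274 -0.2363] [0.4849 0.1022 0.2351] [-1.000e-04  7.066e-01  7.076e-01 -1.000e-04] 0.0603
```

>>> play_rows(rows="0 0 0 0 0.19 0;0 0 0 0 0.38 0;0 0 0 0 0.57 0;0 0 0 0 0.76 0;0 0 0 0 0.76 0")

```text
clock: 7.7
tcp_pos: [0.485, 0.0977, 0.2336]
tcp_rot: [-0.209, 0.678, 0.673, 0.209]
force: [1.0, -0.3, -1.3]
gripper_width: 0.0599
grasp_force: 0.0
```

```bash
python3 log.py; cat > kin.py <<'E'
from h import *
import json
from scipy.optimize import least_squares
D=[json.loads(l) for l in open('log.jsonl')]
def fk(p,q):
    # p: 4 lengths z, 4 x offsets, joint offsets none, tool yaw
    T=np.array([0,0,p[0]]);Rm=np.eye(3)
    ax='zyzyzyz'; sg=[-1,1,-1,1,-1,1,-1]
    off={1:(p[4],p[8],p[1]),3:(p[5],p[9],p[2]),5:(p[6],p[10],p[3])}
    for i in range(7):
        Rm=Rm@R.from_euler(ax[i],sg[i]*q[i]).as_matrix()
        if i in off: T=T+Rm@np.array(off[i])
    return T,Rm@R.from_euler('z',p[7]).as_matrix()
def res(p,D=D):
    o=[]
    for d in D:
        T,Rm=fk(p,d['joint_pos']);w,x,y,z=d['tcp_rot']
        o+=list((T-d['tcp_pos'])*10)+list((R.from_quat([x,y,z,w]).inv()*R.from_matrix(Rm)).as_rotvec())
    return np.array(o+list(1e-3*p[4:7])+list(1e-3*p[8:11]))
def fit():
    best=None
    for y in (0,1.57,3.14,-1.57):
        r=least_squares(res,[.3,.3,.3,.25,0,0,0,y,0,0,0])
        if best is None or r.cost<best.cost:best=r
    return best
if __name__=='__main__':
    b=fit();print(b.x.round(4),b.cost,np.abs(b.fun).max());np.save('kin.npy',b.x)
E
python3 kin.py
```

```text
7.7 [-0.3107  0.1488  0.5108  1.8264 -0.6751  1.3739  0.3944] [0.485  0.0977 0.2336] [-0.2086  0.6779  0.6732  0.2093] 0.0599
[ 2.508e-01  4.547e-01  4.590e-01  3.596e-01  7.000e-04 -1.700e-03
 -1.600e-03  1.571e+00 -1.700e-02 -1.480e-02 -3.000e-04] 1.3616487764266275e-06 0.0008541276327824705
```

```bash
cat > ik.py <<'E'
from kin import *
P=np.load('kin.npy')
lo=np.array([-2.95,-.25,-1.52,.18,-1.44,.02,-3.01])+.04;hi=np.array([2.95,2.06,1.56,2.33,4.58,2.06,3.01])-.04
def Rt(phi,th,flip=0):
    # tool z = (sin th cos phi, sin th sin phi,-cos th); tool y horizontal
    a,t=np.radians([phi,th]);z=np.array([np.sin(t)*np.cos(a),np.sin(t)*np.sin(a),-np.cos(t)]);y=np.array([np.sin(a),-np.cos(a),0])*(-1 if flip else 1)
    return np.c_[np.cross(y,z),y,z]
def ik(T,Rm,q0,w=1e-3):
    f=lambda q:np.r_[(fk(P,q)[0]-T)*10,R.from_matrix(Rm.T@fk(P,q)[1]).as_rotvec(),w*(q-q0)]
    r=least_squares(f,np.clip(q0,lo+1e-3,hi-1e-3),bounds=(lo,hi));e=f(r.x)[:6];return r.x,np.abs(e).max()
def tcp(base,g,phi,th,flip=0,k=.019):
    M=Rt(phi,th,flip);return np.array(base)+[0,0,g]+M[:,2]*k,M
E
python3 - <<'E'
from ik import *
q0=np.array(st()['joint_pos']);print(q0.round(2), R.from_quat(np.roll(st()['tcp_rot'],-1)).as_matrix().round(2).tolist())
B={'red':([.4856,.2415,.005],.078),'blue':([.479,.336,.005],.062),'matfar':([.568,-.297,.004],.078),'matnear':([.468,-.289,.004],.062)}
for n,(b,g) in B.items():
    for th in (50,):
        out=[]
        for phi in range(-150,181,30):
            for fl in (0,1):
                T,M=tcp(b,g,phi,th,fl);T2=T-M[:,2]*.1
                q,e=ik(T,M,q0)
                if e>.02:
                    q,e=ik(T,M,np.array([-.3,.5,0,1.9,-.5,1.0,0]))
                q2,e2=ik(T2,M,q)
                if e<.02: out.append((phi,fl,round(e2,2),q.round(1).tolist()))
        print(n,th);[print('  ',o) for o in out]
E
```

```text
[-0.31  0.15  0.51  1.83 -0.68  1.37  0.39] [[0.01, 1.0, 0.0], [0.83, -0.01, 0.56], [0.56, -0.0, -0.83]]
red 50
   (-150, 0, np.float64(0.2), [-0.6, 1.0, 0.1, 1.0, -0.1, 2.0, 1.6])
   (-150, 1, np.float64(0.2), [-0.7, 1.0, 0.5, 1.0, -0.3, 2.0, -1.4])
   (-120, 0, np.float64(0.06), [-0.8, 0.9, 0.1, 1.1, 0.2, 1.9, 2.0])
   (-120, 1, np.float64(0.06), [-1.1, 1.1, 0.8, 1.2, -0.2, 1.9, -0.8])
   (-90, 0, np.float64(0.0), [-0.7, 0.8, -0.2, 1.4, 0.6, 1.7, 2.1])
   (-90, 1, np.float64(0.0), [-1.3, 1.0, 0.8, 1.4, 0.1, 1.5, -0.6])
   (-60, 0, np.float64(0.05), [-1.8, 1.4, 1.5, 1.8, -0.6, 1.2, -2.9])
   (-60, 1, np.float64(0.0), [-1.6, 0.8, 0.8, 1.8, 0.3, 1.1, -0.5])
   (-30, 0, np.float64(0.0), [-2.1, 1.3, 1.5, 2.1, -0.8, 0.7, -2.4])
   (-30, 1, np.float64(0.0), [-1.3, 0.4, 0.3, 2.1, 1.0, 0.9, -0.8])
   (60, 0, np.float64(0.05), [1.0, 0.6, -1.3, 2.3, -0.8, 0.2, 0.2])
   (60, 1, np.float64(0.12), [1.0, 0.7, -1.3, 2.3, -0.4, 0.1, 3.0])
   (90, 0, np.float64(0.0), [-0.3, 0.5, 0.3, 2.0, -1.2, 1.1, 0.8])
   (90, 1, np.float64(0.0), [-0.5, 0.5, 0.6, 2.0, -1.3, 1.2, -2.3])
   (120, 0, np.float64(0.0)
[... 3182 characters left out ...]
-1.3, 2.0, 0.1, 0.6, 3.0])
   (60, 0, np.float64(0.0), [0.6, 0.7, 0.5, 1.7, -1.1, 1.5, 1.0])
   (60, 1, np.float64(0.1), [1.8, 1.4, -1.5, 1.6, 0.5, 1.2, 3.0])
   (90, 0, np.float64(0.0), [0.6, 0.9, 0.4, 1.3, -0.8, 1.8, 1.1])
   (90, 1, np.float64(0.0), [0.4, 1.0, 0.8, 1.4, -1.0, 1.9, -1.8])
   (120, 0, np.float64(0.09), [0.5, 1.0, 0.4, 1.1, -0.5, 2.0, 1.4])
   (120, 1, np.float64(0.09), [0.4, 1.1, 0.6, 1.1, -0.7, 2.0, -1.6])
   (150, 0, np.float64(0.2), [0.3, 1.1, 0.3, 1.0, -0.2, 2.0, 1.7])
   (150, 1, np.float64(0.2), [0.3, 1.1, 0.5, 1.0, -0.3, 2.0, -1.4])
   (180, 0, np.float64(0.07), [0.2, 1.0, 0.3, 1.1, 0.1, 1.9, 2.0])
   (180, 1, np.float64(0.07), [-0.1, 1.2, 1.0, 1.1, -0.3, 1.9, -0.8])
```

```bash
cat > go.py <<'E'
# go.py x y z phi th [k] : from settled pose or cmd -> delta in row units ; target = point + k along tool z
from ik import *
import sys
def cur():
    s=st();return np.array(s['tcp_pos']),R.from_quat(np.roll(s['tcp_rot'],-1)).as_matrix(),np.array(s['joint_pos'])
def delta(p,M,T,M2):
    return np.r_[M.T@(T-p)/.2, R.from_matrix(M.T@M2).as_rotvec()/(np.pi/4)]
if __name__=='__main__':
    p,M,q=cur()
    print('now',p.round(4),'tilt',np.degrees(np.arccos(-M[2,2])).round(2),'phi',np.degrees(np.arctan2(M[1,2],M[0,2])).round(2))
    for a in sys.argv[1:]:
        v=list(map(float,a.split(',')));M2=Rt(v[3],v[4]);T=np.array(v[:3])+M2[:,2]*v[5]
        qq,e=ik(T,M2,q,.003)
        print('to',T.round(4),'rows',delta(p,M,T,M2).round(3),'ik',e.round(3),qq.round(2));p,M,q=T,M2,qq
E
python3 go.py .4856,.2415,.083,90,50,-.1 .4856,.2415,.083,90,50,.024 .4856,.2415,.2,90,50,.024
python3 - <<'E'
from h import *
a=shot('top')
print(atz(a,(189.3,195),.060), atz(a,(189.3,195),.063))
E
```

```text
now [0.485  0.0977 0.2336] tilt 34.38 phi 89.7
to [0.4856 0.1649 0.1473] rows [ 0.034  0.001  0.546  0.005  0.347 -0.007] ik 0.0 [-0.2   0.35  0.43  1.97 -1.03  1.33  0.74]
to [0.4856 0.2599 0.0676] rows [-0.   -0.    0.62  0.    0.    0.  ] ik 0.0 [-0.31  0.47  0.32  2.04 -1.22  1.13  0.83]
to [0.4856 0.2599 0.1846] rows [ 0.448  0.    -0.376  0.     0.     0.   ] ik 0.0 [-0.35  0.26  0.36  1.97 -1.07  1.22  0.56]
[0.54853691 0.29159586 0.06      ] [0.54829389 0.29083566 0.063     ]
```

>>> play_rows(rows="0.03 0 0.1 0 0.1 0;0.03 0 0.25 0 0.2 0;0.03 0 0.4 0 0.3 0;0.034 0 0.546 0.005 0.347 -0.007;0.034 0 0.546 0.005 0.347 -0.007;0.034 0 0.546 0.005 0.347 -0.007", hand=82)

```text
clock: 8.35
tcp_pos: [0.4846, 0.1698, 0.1491]
tcp_rot: [-0.299, 0.638, 0.645, 0.296]
force: [-0.0, -0.5, 0.3]
gripper_width: 0.0821
grasp_force: 0.0
```

```bash
python3 go.py .4856,.2415,.083,90,50,.024; python3 v.py c4.png 150 160 210 170
```

```text
now [0.4846 0.1698 0.1491] tilt 49.7 phi 90.58
to [0.4856 0.2599 0.0676] rows [-0.019  0.01   0.607 -0.01   0.007  0.008] ik 0.0 [-0.33  0.47  0.35  2.04 -1.23  1.14  0.83]
[0.48589188 0.16888131 0.15059261] 0.08190185595154259 [-0.65765723 -0.0030974  -0.67361601] 0.0
```

View pics/c4.png

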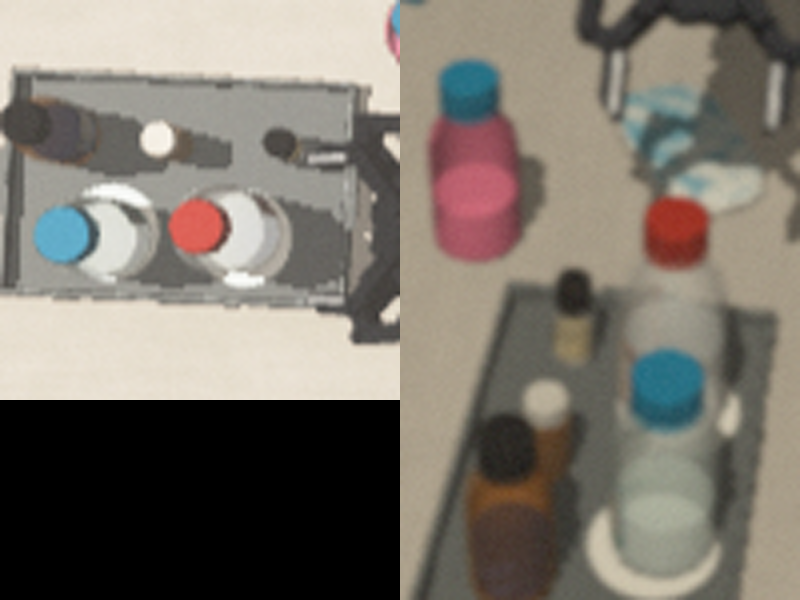

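The bottles are undisturbed, and the fingers straddle the red bottle's line (top crop, rows 155 and 310; bottle at 235). Advancing.

>>> play_rows(rows="-0.02 0 0.08 0 0 0;-0.02 0 0.18 0 0 0;-0.02 0 0.28 0 0 0;-0.02 0 0.38 0 0 0;-0.02 0 0.48 0 0 0;-0.02 0 0.56 0 0 0;-0.02 0 0.6 0 0 0;-0.02 0 0.61 0 0 0;-0.02 0 0.61 0 0 0;-0.02 0 0.61 0 0 0")

```text
clock: 9.45
tcp_pos: [0.4851, 0.2589, 0.0675]
tcp_rot: [-0.298, 0.639, 0.643, 0.297]
force: [-0.5, 0.7, -0.1]
gripper_width: 0.0822
grasp_force: 0.0
```

>>> play_rows(rows="0 0 0 0 0 0;0 0 0 0 0 0;0 0 0 0 0 0;0 0 0 0 0 0;0 0 0 0 0 0;0 0 0 0 0 0", hand=50, squeeze=45)

```text
clock: 10.05
tcp_pos: [0.4851, 0.2591, 0.0676]
tcp_rot: [-0.298, 0.639, 0.643, 0.298]
force: [-0.4, -3.6, 6.0]
gripper_width: 0.0615
grasp_force: 47.8
```

```bash
python3 go.py .4856,.2415,.083,90,50,.024; python3 v.py c5.png 150 160 210 170
```

```text
now [0.4851 0.2591 0.0676] tilt 49.83 phi 90.24
to [0.4856 0.2599 0.0676] rows [ 0.002  0.003  0.003 -0.004  0.004  0.006] ik 0.0 [-0.33  0.47  0.34  2.04 -1.23  1.14  0.83]
[0.48509282 0.25911705 0.0676265 ] 0.06084419070209602 [-0.4666738  -2.36971975  5.28847203] 47.788896560668945
```

```bash
python3 - <<'E'
from go import *
p,M,q=cur();np.savez('grasp_red.npz',p=p,M=M)
E
python3 go.py .4851,.2408,.203,90.2,49.8,.024 .51,.06,.203,80,50,.024 .54,-.12,.203,70,50,.024 .566,-.2975,.203,60,50,.024 .566,-.2975,.083,60,50,.024
```

```text
now [0.4851 0.2591 0.0676] tilt 49.83 phi 90.23
to [0.485  0.2591 0.1875] rows [ 0.458  0.001 -0.387 -0.001 -0.001  0.003] ik 0.0 [-0.37  0.26  0.38  1.97 -1.06  1.23  0.55]
to [0.5132 0.0781 0.1876] rows [-0.584  0.138 -0.692 -0.173  0.004  0.146] ik 0.0 [-0.12  0.31  0.53  1.93 -1.02  1.39  0.67]
to [ 0.5463 -0.1027  0.1876] rows [-0.554  0.32  -0.66  -0.17  -0.     0.143] ik 0.0 [ 0.15  0.48  0.61  1.73 -1.04  1.56  0.74]
to [ 0.5752 -0.2816  0.1876] rows [-0.508  0.442 -0.606 -0.17   0.     0.143] ik 0.0 [ 0.42  0.7   0.63  1.43 -1.12  1.7   0.7 ]
to [ 0.5752 -0.2816  0.0676] rows [-0.46   0.     0.386  0.     0.     0.   ] ik 0.0 [ 0.45  0.84  0.58  1.49 -1.18  1.59  0.85]
```

View pics/c5.png

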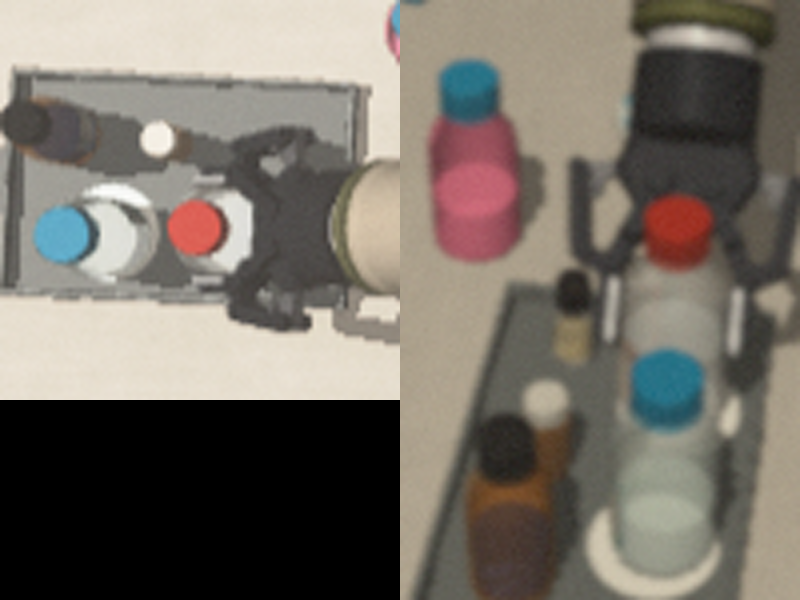

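The red bottle is held squarely by the body, and its cap (677,232) clears the palm. Lifting.

>>> play_rows(rows="0.02 0 -0.015 0 0 0;0.06 0 -0.05 0 0 0;0.12 0 -0.1 0 0 0;0.2 0 -0.17 0 0 0;0.28 0 -0.24 0 0 0;0.36 0 -0.3 0 0 0;0.42 0 -0.35 0 0 0;0.45 0 -0.38 0 0 0;0.458 0 -0.387 0 0 0;0.458 0 -0.387 0 0 0")

```text
clock: 11.15
tcp_pos: [0.484, 0.2595, 0.1866]
tcp_rot: [-0.299, 0.639, 0.644, 0.297]
force: [0.4, 0.3, -4.3]
gripper_width: 0.061
grasp_force: 49.5
```

>>> play_rows(rows="-0.03 0.01 -0.03 -0.01 0 0.01;-0.09 0.02 -0.1 -0.03 0 0.02;-0.16 0.04 -0.19 -0.05 0 0.04;-0.24 0.06 -0.28 -0.07 0 0.06;-0.32 0.075 -0.38 -0.095 0 0.08;-0.4 0.095 -0.47 -0.12 0 0.1;-0.47 0.11 -0.56 -0.14 0 0.12;-0.53 0.125 -0.63 -0.157 0 0.132;-0.57 0.135 -0.68 -0.17 0 0.143;-0.584 0.138 -0.692 -0.173 0.004 0.146")

```text
clock: 12.15
tcp_pos: [0.5136, 0.0763, 0.187]
tcp_rot: [-0.271, 0.694, 0.583, 0.324]
force: [0.2, 0.1, -5.0]
gripper_width: 0.0611
grasp_force: 49.6
```

>>> play_rows(rows="-0.03 0.02 -0.03 -0.01 0 0.01;-0.08 0.05 -0.1 -0.03 0 0.02;-0.15 0.09 -0.18 -0.05 0 0.04;-0.23 0.13 -0.27 -0.07 0 0.06;-0.31 0.18 -0.37 -0.095 0 0.08;-0.38 0.22 -0.46 -0.12 0 0.1;-0.45 0.26 -0.54 -0.14 0 0.12;-0.51 0.29 -0.6 -0.155 0 0.13;-0.54 0.31 -0.64 -0.167 0 0.14;-0.554 0.32 -0.66 -0.17 0 0.143")

```text
clock: 13.15
tcp_pos: [0.5469, -0.1031, 0.1868]
tcp_rot: [-0.243, 0.742, 0.521, 0.346]
force: [0.7, 0.1, -4.1]
gripper_width: 0.0611
grasp_force: 49.6
```

>>> play_rows(rows="-0.03 0.02 -0.03 -0.01 0 0.01;-0.08 0.07 -0.1 -0.03 0 0.02;-0.14 0.12 -0.17 -0.05 0 0.04;-0.21 0.18 -0.25 -0.07 0 0.06;-0.28 0.24 -0.34 -0.095 0 0.08;-0.35 0.3 -0.42 -0.12 0 0.1;-0.41 0.36 -0.49 -0.14 0 0.12;-0.47 0.41 -0.56 -0.155 0 0.13;-0.508 0.442 -0.606 -0.17 0 0.143;-0.508 0.442 -0.606 -0.17 0 0.143")

```text
clock: 14.15
tcp_pos: [0.5758, -0.2833, 0.1866]
tcp_rot: [-0.211, 0.785, 0.453, 0.365]
force: [0.1, -0.0, -4.5]
gripper_width: 0.0615
grasp_force: 49.9
```

>>> play_rows(rows="0 0 0 0 0 0;0 0 0 0 0 0")

```text
clock: 14.35
tcp_pos: [0.5766, -0.2797, 0.1873]
tcp_rot: [-0.212, 0.784, 0.455, 0.366]
force: [-0.5, 0.3, -4.4]
gripper_width: 0.0609
grasp_force: 49.9
```

```bash
python3 go.py .566,-.2975,.203,60,50,.024 .566,-.2975,.085,60,50,.024; python3 v.py c6.png 340 150 240 60
```

```text
now [ 0.5766 -0.2797  0.1873] tilt 50.06 phi 60.29
to [ 0.5752 -0.2816  0.1876] rows [-0.006 -0.002 -0.01  -0.005 -0.001  0.004] ik 0.0 [ 0.39  0.71  0.68  1.43 -1.15  1.72  0.71]
to [ 0.5752 -0.2816  0.0696] rows [-0.452  0.     0.379  0.     0.     0.   ] ik 0.0 [ 0.42  0.85  0.63  1.49 -1.2   1.61  0.86]
[ 0.57670305 -0.2796796   0.18738397] 0.06080214613283221 [-0.49670644 -0.13692682 -3.30211042] 49.92716073989868
```

View pics/c6.png

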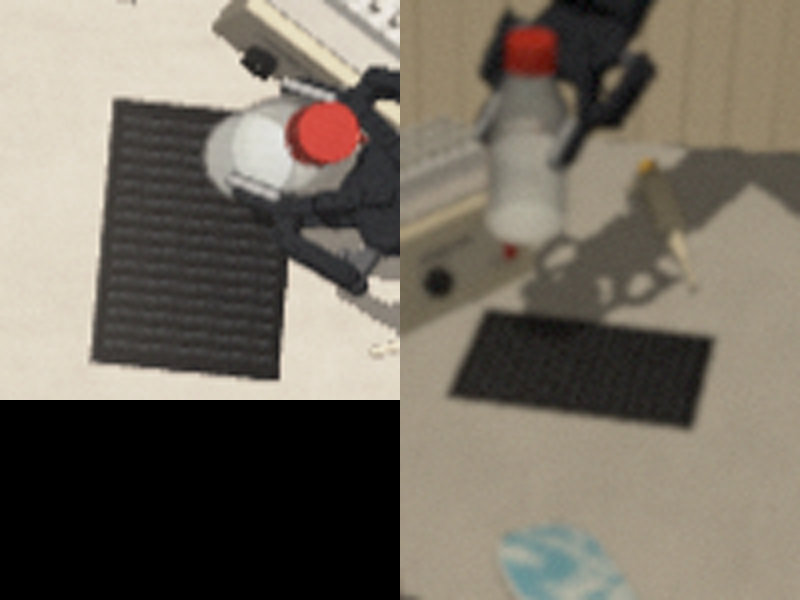

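```bash
python3 - <<'E'
from h import *
s=shot('top')
for px in ((393,157),(417,170),(435,180)): print(px,[atz(s,px,z)[:2].round(3).tolist() for z in (0,.05,.09)])
E
python3 go.py .550,-.294,.203,45,50,.024 .550,-.294,.083,45,50,.024
```

```text
(393, 157) [[0.677, -0.309], [0.668, -0.295], [0.66, -0.283]]
(417, 170) [[0.638, -0.381], [0.63, -0.364], [0.624, -0.35]]
(435, 180) [[0.608, -0.435], [0.602, -0.415], [0.597, -0.399]]
now [ 0.5767 -0.2798  0.1874] tilt 50.04 phi 60.27
to [ 0.563  -0.281   0.1876] rows [-0.024 -0.056 -0.031 -0.26  -0.001  0.218] ik 0.0 [ 0.32  0.57  0.74  1.67 -1.21  1.53  0.63]
to [ 0.563  -0.281   0.0676] rows [-0.46   0.     0.386  0.     0.     0.   ] ik 0.0 [ 0.37  0.74  0.67  1.73 -1.32  1.44  0.83]
```

>>> play_rows(rows="-0.01 -0.02 -0.01 -0.06 0 0.05;-0.015 -0.035 -0.02 -0.14 0 0.12;-0.02 -0.05 -0.025 -0.2 0 0.17;-0.024 -0.056 -0.031 -0.24 0 0.2;-0.024 -0.056 -0.031 -0.26 0 0.218;-0.024 -0.056 -0.031 -0.26 0 0.218;-0.024 -0.056 -0.031 -0.26 0 0.218")

```text
clock: 15.2
tcp_pos: [0.5632, -0.2816, 0.1876]
tcp_rot: [-0.162, 0.837, 0.347, 0.391]
force: [-1.2, 0.5, -3.7]
gripper_width: 0.0611
grasp_force: 50.2
```

>>> play_rows(rows="-0.02 0 0.015 0 0 0;-0.06 0 0.05 0 0 0;-0.12 0 0.1 0 0 0;-0.2 0 0.17 0 0 0;-0.28 0 0.235 0 0 0;-0.34 0 0.285 0 0 0;-0.39 0 0.327 0 0 0;-0.42 0 0.352 0 0 0;-0.435 0 0.365 0 0 0;-0.44 0 0.369 0 0 0")

```text
clock: 16.2
tcp_pos: [0.5629, -0.2822, 0.0725]
tcp_rot: [-0.161, 0.837, 0.346, 0.391]
force: [-0.0, -0.3, -3.0]
gripper_width: 0.0609
grasp_force: 50.2
```

```bash
python3 go.py .550,-.294,.082,45,50,.024; python3 -c "
from h import *;print(st()['force'])"
```

```text
now [ 0.5629 -0.2822  0.0725] tilt 50.01 phi 44.91
to [ 0.563  -0.281   0.0666] rows [-0.02  -0.004  0.023  0.001 -0.    -0.001] ik 0.0 [ 0.37  0.74  0.67  1.73 -1.32  1.44  0.83]
[-0.04653185 -0.26805423 -2.95476225]
```

>>> play_rows(rows="-0.01 0 0.008 0 0 0;-0.018 0 0.015 0 0 0;-0.022 0 0.0185 0 0 0;-0.022 0 0.0185 0 0 0;-0.022 0 0.0185 0 0 0")

```text
clock: 16.7
tcp_pos: [0.5629, -0.2821, 0.067]
tcp_rot: [-0.161, 0.837, 0.346, 0.391]
force: [-0.1, 0.1, -3.2]
gripper_width: 0.0613
grasp_force: 50.2
```

>>> play_rows(rows="0 0 0 0 0 0;0 0 0 0 0 0;0 0 0 0 0 0;0 0 0 0 0 0;0 0 0 0 0 0", hand=82)

```text
clock: 17.2
tcp_pos: [0.5629, -0.2821, 0.067]
tcp_rot: [-0.161, 0.837, 0.346, 0.391]
force: [-0.2, -0.1, 0.5]
gripper_width: 0.0821
grasp_force: 0.0
```

>>> play_rows(rows="0 0 -0.04 0 0 0;0 0 -0.12 0 0 0;0 0 -0.22 0 0 0;0 0 -0.35 0 0 0;0 0 -0.5 0 0 0;0 0 -0.62 0 0 0;0 0 -0.7 0 0 0;0 0 -0.7 0 0 0")

```text
clock: 18.0
tcp_pos: [0.4851, -0.3611, 0.1588]
tcp_rot: [-0.159, 0.838, 0.345, 0.391]
force: [-0.2, -0.1, -0.8]
gripper_width: 0.082
grasp_force: 0.0
```

```bash
python3 v.py c7.png 340 150 240 60;python3 go.py  .53,-.15,.2,60,50,-.05 .5,.05,.2,80,50,-.06  .479,.2,.2,90,50,-.05 .479,.336,.067,90,50,-.1 .479,.336,.067,90,50,.024
```

```text
[ 0.48687838 -0.35780197  0.15677369] 0.08222467443444197 [ 0.25089009  0.50124204 -0.1504342 ] 0.0
now [ 0.4869 -0.3578  0.1568] tilt 50.02 phi 44.91
to [ 0.5108 -0.1832  0.2321] rows [ 0.739 -0.534  0.295  0.257 -0.    -0.215] ik 0.0 [ 0.24  0.41  0.7   1.74 -1.03  1.61  0.68]
to [0.492  0.0047 0.2386] rows [ 0.517 -0.551  0.567  0.34  -0.    -0.286] ik 0.0 [ 0.01  0.27  0.56  1.84 -0.93  1.55  0.66]
to [0.479  0.1617 0.2321] rows [ 0.465 -0.2    0.604  0.17   0.    -0.143] ik 0.0 [-0.2   0.21  0.41  1.91 -0.95  1.41  0.57]
to [0.479  0.2594 0.1313] rows [-0.072 -0.     0.698  0.     0.     0.   ] ik 0.0 [-0.3   0.33  0.31  2.03 -1.12  1.16  0.68]
to [0.479  0.3544 0.0516] rows [-0.   -0.    0.62  0.    0.    0.  ] ik 0.0 [-0.4   0.49  0.2   2.04 -1.33  0.98  0.78]
```

View pics/c7.png

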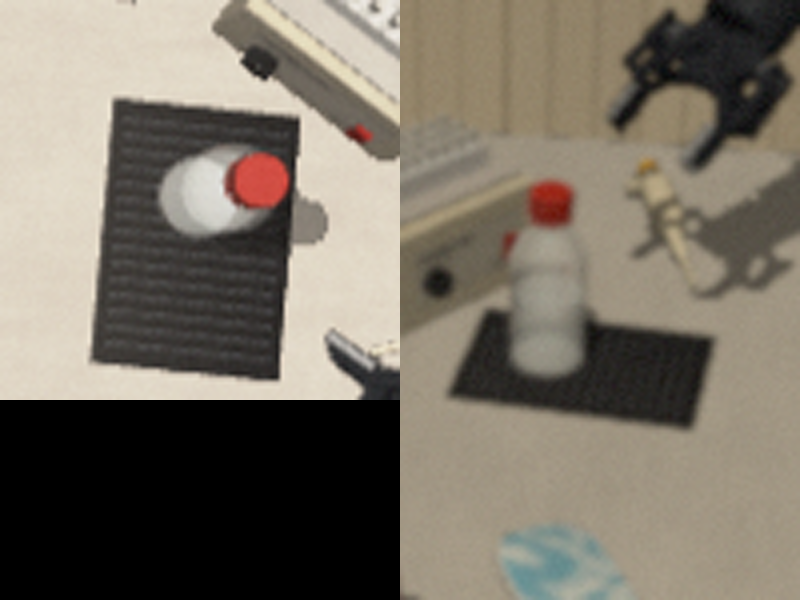

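>>> play_rows(rows="0.1 0 -0.08 0 0 0;0.25 0 -0.21 0 0 0;0.383 0 -0.321 0 0 0;0.383 0 -0.321 0 0 0;0.383 0 -0.321 0 0 0")

```text
clock: 18.6
tcp_pos: [0.4877, -0.3566, 0.2566]
tcp_rot: [-0.162, 0.837, 0.347, 0.391]
force: [1.0, -0.3, -0.8]
gripper_width: 0.0822
grasp_force: 0.0
```

```bash
python3 go.py  .53,-.17,.225,60,50,-.05 .5,.02,.2,80,50,-.06  .479,.2,.2,90,50,-.05 .4793,.3355,.067,90,50,-.1 .4793,.3355,.067,90,50,.024
```

```text
now [ 0.4877 -0.3566  0.2566] tilt 50.04 phi 45.03
to [ 0.5108 -0.2032  0.2571] rows [ 0.404 -0.46   0.477  0.255 -0.001 -0.213] ik 0.0 [ 0.26  0.42  0.72  1.67 -1.02  1.68  0.65]
to [ 0.492  -0.0253  0.2386] rows [ 0.394 -0.526  0.614  0.34  -0.    -0.286] ik 0.0 [ 0.04  0.32  0.59  1.8  -0.92  1.61  0.7 ]
to [0.479  0.1617 0.2321] rows [ 0.56  -0.226  0.717  0.17   0.    -0.143] ik 0.0 [-0.2   0.21  0.42  1.91 -0.95  1.41  0.57]
to [0.4793 0.2589 0.1313] rows [-0.074  0.002  0.696  0.     0.     0.   ] ik 0.0 [-0.31  0.34  0.32  2.02 -1.12  1.16  0.68]
to [0.4793 0.3539 0.0516] rows [ 0.   -0.    0.62  0.    0.    0.  ] ik 0.0 [-0.41  0.49  0.21  2.04 -1.33  0.98  0.78]
```

>>> play_rows(rows="0.06 -0.07 0.07 0.04 0 -0.03;0.14 -0.16 0.17 0.09 0 -0.08;0.24 -0.28 0.29 0.16 0 -0.13;0.34 -0.38 0.4 0.22 0 -0.18;0.404 -0.46 0.477 0.255 0 -0.213;0.404 -0.46 0.477 0.255 0 -0.213")

```text
clock: 19.2
tcp_pos: [0.5115, -0.1987, 0.2556]
tcp_rot: [-0.215, 0.783, 0.455, 0.365]
force: [-0.5, -0.1, -0.0]
gripper_width: 0.0818
grasp_force: 0.0
```

>>> play_rows(rows="0.06 -0.08 0.09 0.05 0 -0.04;0.14 -0.18 0.21 0.12 0 -0.1;0.23 -0.3 0.36 0.2 0 -0.16;0.32 -0.42 0.49 0.27 0 -0.22;0.394 -0.526 0.614 0.34 0 -0.286;0.394 -0.526 0.614 0.34 0 -0.286")

```text
clock: 19.8
tcp_pos: [0.4912, -0.0208, 0.2371]
tcp_rot: [-0.275, 0.692, 0.584, 0.323]
force: [-0.2, -0.6, -0.3]
gripper_width: 0.082
grasp_force: 0.0
```

>>> play_rows(rows="0.08 -0.03 0.1 0.02 0 -0.02;0.2 -0.08 0.25 0.06 0 -0.05;0.32 -0.13 0.41 0.1 0 -0.08;0.44 -0.18 0.57 0.14 0 -0.11;0.53 -0.21 0.68 0.16 0 -0.135;0.56 -0.226 0.717 0.17 0 -0.143;0.56 -0.226 0.717 0.17 0 -0.143;0.56 -0.226 0.717 0.17 0 -0.143")

```text
clock: 20.6
tcp_pos: [0.4798, 0.1589, 0.2318]
tcp_rot: [-0.298, 0.643, 0.639, 0.299]
force: [0.3, -0.7, 0.9]
gripper_width: 0.0824
grasp_force: 0.0
```

```bash
python3 go.py .4793,.3355,.067,90,50,-.1 .4793,.3355,.067,90,50,.024
```

```text
now [0.4798 0.1589 0.2318] tilt 49.96 phi 89.75
to [0.4793 0.2589 0.1313] rows [-0.063 -0.005  0.706  0.004  0.001 -0.005] ik 0.0 [-0.35  0.34  0.37  2.03 -1.14  1.18  0.69]
to [0.4793 0.3539 0.0516] rows [ 0.   -0.    0.62  0.    0.    0.  ] ik 0.0 [-0.45  0.49  0.26  2.04 -1.35  1.    0.79]
```

>>> play_rows(rows="-0.01 -0.005 0.08 0.004 0 -0.005;-0.02 -0.005 0.2 0.004 0 -0.005;-0.03 -0.005 0.34 0.004 0 -0.005;-0.05 -0.005 0.5 0.004 0 -0.005;-0.06 -0.005 0.62 0.004 0 -0.005;-0.063 -0.005 0.7 0.004 0 -0.005;-0.063 -0.005 0.706 0.004 0 -0.005;-0.063 -0.005 0.706 0.004 0 -0.005", hand=75)

```text
clock: 21.4
tcp_pos: [0.4791, 0.26, 0.132]
tcp_rot: [-0.299, 0.64, 0.642, 0.299]
force: [0.9, 0.4, 0.6]
gripper_width: 0.075
grasp_force: 0.0
```

```bash
python3 go.py .4793,.3355,.067,90,50,.020; python3 v.py c8.png 150 160 210 170
```

```text
now [0.4791 0.26   0.132 ] tilt 49.99 phi 90.05
to [0.4793 0.3508 0.0541] rows [-0.006  0.002  0.598 -0.001  0.     0.003] ik 0.0 [-0.44  0.49  0.26  2.04 -1.34  1.    0.79]
[0.47978239 0.25949012 0.1328035 ] 0.07472757426522986 [0.67152196 0.0677912  0.21377874] 0.0
```

View pics/c8.png

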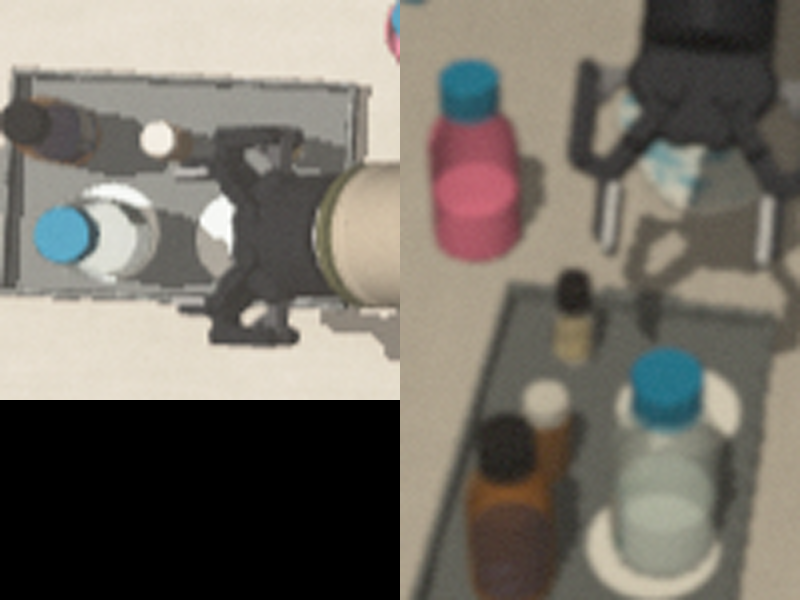

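The fingers (top crop, rows 172 and 308) straddle the blue bottle's line at about 236 and clear the vial and brown bottle. Advancing.

>>> play_rows(rows="0 0 0.08 0 0 0;0 0 0.18 0 0 0;0 0 0.28 0 0 0;0 0 0.38 0 0 0;0 0 0.47 0 0 0;0 0 0.55 0 0 0;0 0 0.59 0 0 0;-0.006 0 0.6 0 0 0;-0.006 0 0.6 0 0 0;-0.006 0 0.6 0 0 0")

```text
clock: 22.5
tcp_pos: [0.4793, 0.3511, 0.0544]
tcp_rot: [-0.298, 0.64, 0.642, 0.299]
force: [0.4, 0.4, -0.3]
gripper_width: 0.0751
grasp_force: 0.0
```

>>> play_rows(rows="0 0 0 0 0 0;0 0 0 0 0 0;0 0 0 0 0 0;0 0 0 0 0 0;0 0 0 0 0 0;0 0 0 0 0 0", hand=46)

```text
clock: 23.1
tcp_pos: [0.4794, 0.3515, 0.0547]
tcp_rot: [-0.299, 0.64, 0.642, 0.3]
force: [-0.2, -4.2, 5.8]
gripper_width: 0.0568
grasp_force: 48.5
```

```bash
python3 - <<'E'
from go import *
p,M,q=cur();np.savez('grasp_blue.npz',p=p,M=M)
E
python3 go.py .4793,.3355,.187,90,50,.020 .48,.15,.187,75,50,.02 .47,-.06,.187,60,50,.02 .458,-.288,.187,45,50,.02 .458,-.288,.067,45,50,.02
```

```text
now [0.4794 0.3515 0.0547] tilt 50.04 phi 89.98
to [0.4793 0.3508 0.1741] rows [ 0.455  0.001 -0.386  0.    -0.001  0.004] ik 0.0 [-0.48  0.27  0.3   1.98 -1.15  1.07  0.48]
to [0.484  0.1648 0.1741] rows [-0.598  0.023 -0.713 -0.255 -0.     0.214] ik 0.0 [-0.27  0.16  0.47  2.13 -1.1   1.14  0.57]
to [ 0.4777 -0.0467  0.1741] rows [-0.662  0.243 -0.789 -0.255  0.     0.214] ik 0.0 [ 0.02  0.22  0.67  2.09 -1.04  1.32  0.69]
to [ 0.4688 -0.2772  0.1741] rows [-0.656  0.538 -0.781 -0.255 -0.     0.214] ik 0.0 [ 0.39  0.47  0.75  1.84 -1.11  1.53  0.76]
to [ 0.4688 -0.2772  0.0541] rows [-0.46   0.     0.386  0.     0.     0.   ] ik 0.0 [ 0.46  0.67  0.67  1.89 -1.23  1.45  0.98]
```

>>> play_rows(rows="0.02 0 -0.015 0 0 0;0.06 0 -0.05 0 0 0;0.12 0 -0.1 0 0 0;0.2 0 -0.17 0 0 0;0.28 0 -0.24 0 0 0;0.36 0 -0.3 0 0 0;0.42 0 -0.35 0 0 0;0.45 0 -0.38 0 0 0;0.455 0 -0.386 0 0 0;0.455 0 -0.386 0 0 0")

```text
clock: 24.1
tcp_pos: [0.4781, 0.351, 0.173]
tcp_rot: [-0.299, 0.64, 0.642, 0.299]
force: [-0.9, -0.3, -3.3]
gripper_width: 0.0575
grasp_force: 48.4
```

>>> play_rows(rows="-0.03 0 -0.03 -0.01 0 0.01;-0.09 0 -0.1 -0.04 0 0.03;-0.16 0.01 -0.19 -0.07 0 0.06;-0.24 0.01 -0.28 -0.1 0 0.085;-0.32 0.01 -0.38 -0.135 0 0.115;-0.4 0.015 -0.48 -0.17 0 0.145;-0.47 0.02 -0.56 -0.2 0 0.17;-0.54 0.02 -0.64 -0.23 0 0.193;-0.58 0.023 -0.69 -0.247 0 0.208;-0.598 0.023 -0.713 -0.255 0 0.214")

```text
clock: 25.1
tcp_pos: [0.4839, 0.1635, 0.1734]
tcp_rot: [-0.257, 0.719, 0.552, 0.336]
force: [0.4, 0.1, -3.7]
gripper_width: 0.057
grasp_force: 48.3
```

>>> play_rows(rows="-0.03 0.01 -0.04 -0.01 0 0.01;-0.1 0.04 -0.12 -0.04 0 0.03;-0.18 0.07 -0.21 -0.07 0 0.06;-0.27 0.1 -0.32 -0.1 0 0.085;-0.36 0.13 -0.43 -0.135 0 0.115;-0.44 0.16 -0.53 -0.17 0 0.145;-0.52 0.19 -0.62 -0.2 0 0.17;-0.6 0.22 -0.71 -0.23 0 0.193;-0.64 0.235 -0.765 -0.247 0 0.208;-0.662 0.243 -0.789 -0.255 0 0.214")

```text
clock: 26.1
tcp_pos: [0.4778, -0.0483, 0.1734]
tcp_rot: [-0.211, 0.785, 0.454, 0.366]
force: [0.1, 0.2, -2.5]
gripper_width: 0.0566
grasp_force: 48.4
```

>>> play_rows(rows="-0.03 0.025 -0.04 -0.01 0 0.01;-0.1 0.08 -0.12 -0.04 0 0.03;-0.18 0.15 -0.21 -0.07 0 0.06;-0.27 0.22 -0.32 -0.1 0 0.085;-0.36 0.29 -0.43 -0.135 0 0.115;-0.44 0.36 -0.52 -0.17 0 0.145;-0.52 0.42 -0.61 -0.2 0 0.17;-0.59 0.48 -0.7 -0.23 0 0.193;-0.64 0.52 -0.76 -0.247 0 0.208;-0.656 0.538 -0.781 -0.255 0 0.214")

```text
clock: 27.1
tcp_pos: [0.4696, -0.2784, 0.1729]
tcp_rot: [-0.162, 0.837, 0.348, 0.39]
force: [0.1, -0.3, -3.1]
gripper_width: 0.0565
grasp_force: 48.5
```

>>> play_rows(rows="0 0 0 0 0 0;0 0 0 0 0 0;0 0 0 0 0 0")

```text
clock: 27.4
tcp_pos: [0.4702, -0.2756, 0.1733]
tcp_rot: [-0.163, 0.836, 0.349, 0.391]
force: [0.1, 0.7, -2.5]
gripper_width: 0.0568
grasp_force: 48.5
```

```bash
python3 go.py .458,-.288,.187,45,50,.02 .458,-.288,.067,45,50,.02
```

```text
now [ 0.4702 -0.2756  0.1733] tilt 50.11 phi 45.31
to [ 0.4688 -0.2772  0.1741] rows [-0.003  0.001 -0.011 -0.005 -0.002  0.005] ik 0.0 [ 0.35  0.49  0.8   1.84 -1.13  1.55  0.78]
to [ 0.4688 -0.2772  0.0541] rows [-0.46   0.     0.386  0.     0.     0.   ] ik 0.0 [ 0.43  0.69  0.71  1.89 -1.25  1.47  0.99]
```

>>> play_rows(rows="-0.02 0 0.01 0 0 0;-0.06 0 0.045 0 0 0;-0.12 0 0.095 0 0 0;-0.2 0 0.16 0 0 0;-0.28 0 0.23 0 0 0;-0.34 0 0.28 0 0 0;-0.4 0 0.33 0 0 0;-0.44 0 0.365 0 0 0;-0.46 0 0.379 0 0 0;-0.46 0 0.379 0 0 0")

```text
clock: 28.4
tcp_pos: [0.4692, -0.2778, 0.054]
tcp_rot: [-0.162, 0.836, 0.348, 0.391]
force: [0.3, -0.4, -2.7]
gripper_width: 0.0569
grasp_force: 48.5
```

>>> play_rows(rows="0 0 0 0 0 0;0 0 0 0 0 0")

```text
clock: 28.6
tcp_pos: [0.4694, -0.278, 0.0543]
tcp_rot: [-0.162, 0.836, 0.349, 0.391]
force: [0.3, -0.2, -2.2]
gripper_width: 0.0571
grasp_force: 48.5
```

>>> play_rows(rows="-0.002 0 0.002 0 0 0;-0.002 0 0.002 0 0 0;-0.002 0 0.002 0 0 0")

```text
clock: 28.9
tcp_pos: [0.4695, -0.2778, 0.0537]
tcp_rot: [-0.162, 0.836, 0.349, 0.391]
force: [1.4, -1.0, -1.2]
gripper_width: 0.0569
grasp_force: 48.5
```

>>> play_rows(rows="0 0 0 0 0 0;0 0 0 0 0 0;0 0 0 0 0 0;0 0 0 0 0 0;0 0 0 0 0 0", hand=75)

```text
clock: 29.4
tcp_pos: [0.4693, -0.2777, 0.0535]
tcp_rot: [-0.162, 0.836, 0.348, 0.391]
force: [-0.1, 0.3, -0.4]
gripper_width: 0.0749
grasp_force: 0.0
```

>>> play_rows(rows="0 0 -0.04 0 0 0;0 0 -0.12 0 0 0;0 0 -0.22 0 0 0;0 0 -0.35 0 0 0;0 0 -0.5 0 0 0;0 0 -0.62 0 0 0;0.1 0 -0.72 0 0 0;0.25 0 -0.82 0 0 0;0.35 0 -0.9 0 0 0;0.35 0 -0.9 0 0 0")

```text
clock: 30.4
tcp_pos: [0.4025, -0.3464, 0.2274]
tcp_rot: [-0.159, 0.837, 0.349, 0.391]
force: [-0.1, -0.7, -0.6]
gripper_width: 0.0744
grasp_force: 0.0
```

```bash
python3 v.py c9.png 340 150 240 60; python3 go.py .48,-.1,.26,65,30,0 .53,.1,.25,90,10,0 .548,.29,.16,90,0,0; python3 - <<'E'
from h import *
s=shot('top');b=shot('side')
h=cv2.cvtColor(s['image'],40);m=((h[186:204,182:200,1]<60)&(h[186:204,182:200,2]>150)).astype(np.uint8)
n,l,t,c=cv2.connectedComponentsWithStats(m);print(t[1:].tolist(),(c[1:]+[182,186]).round(1).tolist())
k=1+t[1:,4].argmax();print(atz(s,c[k]+[182,186],.063))
for S,n in((s,'top'),(b,'side')):
    for l in('vial','staining_pad'):
        for d in eyes.masks_of(l,S)[:1]:
            ys,xs=np.nonzero(d['mask']);print(n,l,d['p'],atz(S,(xs.mean(),ys.mean()),.009 if l[0]=='s' else .03).round(4),d['extent'])
        for d in eyes.tip_of(l,S)[:1]: print(' tip',d['p'],atz(S,d['position'],.0 if l[0]=='s' else .005).round(4))
E
```

```text
[ 0.40253892 -0.34484269  0.22386176] 0.07515386044824092 [-0.75444725 -0.42732157 -0.93951728] 0.0
now [ 0.4025 -0.3448  0.2239] tilt 50.01 phi 44.99
to [ 0.48 -0.1   0.26] rows [ 0.873 -0.589  0.757  0.288 -0.44  -0.338] ik 0.0 [ 0.03  0.08  0.51  1.8  -0.57  1.37  0.25]
to [0.53 0.1  0.25] rows [ 0.851 -0.196  0.549  0.191 -0.437 -0.525] ik 0.0 [-0.37  0.17  0.28  1.62 -0.23  1.35 -0.05]
to [0.548 0.29  0.16 ] rows [ 0.857  0.09   0.608 -0.    -0.222  0.   ] ik 0.0 [-0.7   0.42  0.22  1.5  -0.09  1.24 -0.47]
[[0, 0, 18, 13, 140], [10, 16, 8, 2, 12]] [[190.5, 190.9], [195.7, 202.6]]
[0.56019324 0.28774414 0.063     ]
top staining_pad 0.88 [ 0.5009 -0.0044  0.009 ] [270.0, 195.3, 44.7, 35.1]
 tip 0.7 [ 0.5461 -0.2913  0.    ]
side vial 0.56 [0.5502 0.282  0.03  ] [240.5, 265.3, 11.9, 23.8]
 tip 0.71 [0.5457 0.2807 0.005 ]
side staining_pad 0.97 [0.499  0.0009 0.009 ] [267.9, 189.4, 30.4, 36.0]
 tip 0.94 [ 0.4911 -0.01    0.    ]
```

View pics/c9.png

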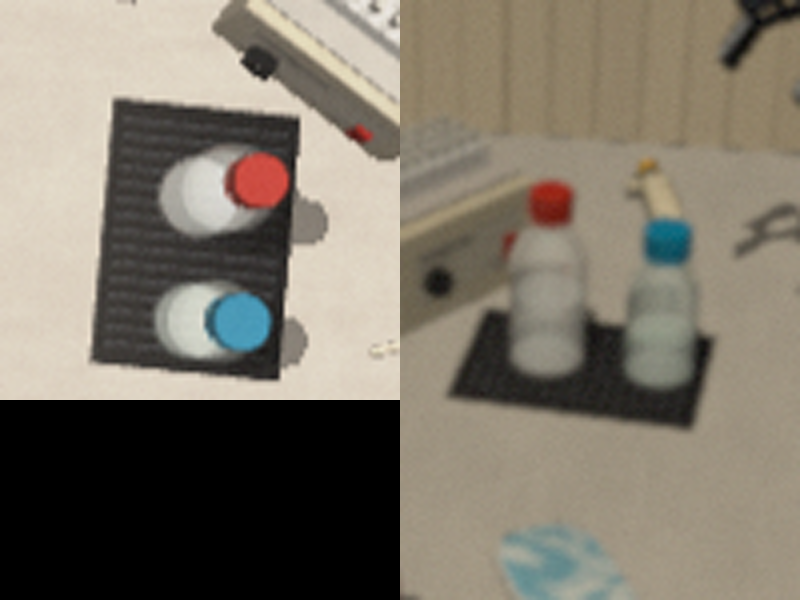

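```bash
python3 - <<'E'
from m import *
print(tri(np.array([189.5,195.]),np.array([246.5,270.])))
s=S['side']
print(proj(s,[[.5483,.2908,.063],[.553,.289,.063]]), proj(S['top'],[[.5483,.2908,.063],[.553,.289,.063]]))
A=cv2.resize(S['top']['image'][175:215,170:230],None,fx=8,fy=8,interpolation=cv2.INTER_CUBIC)
B=cv2.resize(s['image'][250:300,230:265],None,fx=8,fy=8,interpolation=cv2.INTER_CUBIC)
o=np.zeros((400,760,3),np.uint8);o[:320,:480]=A;o[:,480:]=B;cv2.imwrite('pics/c10.png',o)
E
python3 go.py .45,-.1,.26,60,30,0 .53,.1,.25,60,15,0 .5485,.2905,.165,60,15,0 .5485,.2905,.043,60,15,.02
```

```text
(array([0.5486, 0.2908, 0.061 ]), np.float64(0.04))
[[246.64196695 269.38473422]
 [244.67142602 268.57090502]] [[189.31245842 194.99803887]
 [189.98501605 193.3721741 ]]
now [ 0.4036 -0.3436  0.2225] tilt 50.06 phi 45.2
to [ 0.45 -0.1   0.26] rows [ 0.804 -0.693  0.667  0.213 -0.443 -0.253] ik 0.0 [ 0.13 -0.02  0.41  1.89 -0.53  1.32  0.17]
to [0.53 0.1  0.25] rows [ 0.898 -0.154  0.576 -0.    -0.333 -0.   ] ik 0.0 [-0.24  0.07  0.15  1.74 -0.24  1.19 -0.55]
to [0.5485 0.2905 0.165 ] rows [ 0.731 -0.396  0.636  0.     0.     0.   ] ik 0.0 [-0.5   0.26  0.05  1.71 -0.19  0.96 -0.88]
to [0.5511 0.295  0.0237] rows [-0.158  0.     0.689  0.     0.     0.   ] ik 0.0 [-0.47  0.43  0.01  1.83 -0.24  0.67 -0.81]
```

View pics/c10.png

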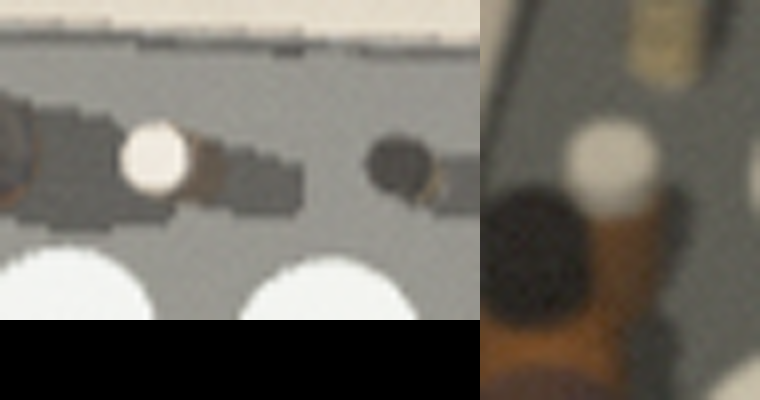

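The crop confirms the amber vial: its white cap is centred at (189.4,194.6) in the top view and (246.3,270) in the side view, so it stands at (0.549, 0.291). Both bottles stand on the mat. Going for the vial.

>>> play_rows(rows="0.1 -0.09 0.08 0.03 -0.05 -0.03;0.25 -0.21 0.2 0.06 -0.13 -0.08;0.4 -0.35 0.33 0.1 -0.22 -0.13;0.56 -0.48 0.46 0.15 -0.31 -0.18;0.7 -0.6 0.58 0.19 -0.39 -0.22;0.804 -0.693 0.667 0.213 -0.443 -0.253;0.804 -0.693 0.667 0.213 -0.443 -0.253;0.804 -0.693 0.667 0.213 -0.443 -0.253", hand=50)

```text
clock: 31.9
tcp_pos: [0.4501, -0.099, 0.2607]
tcp_rot: [-0.129, 0.836, 0.484, 0.225]
force: [-0.1, -0.2, -0.7]
gripper_width: 0.0499
grasp_force: 0.0
```

>>> play_rows(rows="0.1 -0.02 0.07 0 -0.04 0;0.25 -0.04 0.16 0 -0.09 0;0.42 -0.07 0.27 0 -0.16 0;0.6 -0.1 0.39 0 -0.22 0;0.77 -0.13 0.5 0 -0.29 0;0.88 -0.154 0.57 0 -0.333 0;0.898 -0.154 0.576 0 -0.333 0;0.898 -0.154 0.576 0 -0.333 0")

```text
clock: 32.7
tcp_pos: [0.5301, 0.0989, 0.2493]
tcp_rot: [-0.065, 0.859, 0.495, 0.112]
force: [-0.4, -0.4, -0.3]
gripper_width: 0.0495
grasp_force: 0.0
```

>>> play_rows(rows="0.1 -0.05 0.09 0 0 0;0.24 -0.13 0.21 0 0 0;0.4 -0.22 0.35 0 0 0;0.56 -0.3 0.49 0 0 0;0.68 -0.37 0.59 0 0 0;0.731 -0.396 0.636 0 0 0;0.731 -0.396 0.636 0 0 0;0.731 -0.396 0.636 0 0 0;0.731 -0.396 0.636 0 0 0")

```text
clock: 33.6
tcp_pos: [0.5497, 0.2873, 0.1663]
tcp_rot: [-0.065, 0.859, 0.494, 0.114]
force: [0.2, 0.1, 0.3]
gripper_width: 0.0505
grasp_force: 0.0
```

```bash
python3 go.py .549,.2908,.043,60,15,-.1 .549,.2908,.043,60,15,.02
```

```text
now [0.5497 0.2873 0.1663] tilt 15.06 phi 59.4
to [0.5361 0.2684 0.1396] rows [-0.147 -0.012  0.099  0.003 -0.001 -0.004] ik 0.0 [-0.66  0.25  0.27  1.8  -0.28  0.91 -0.77]
to [0.5516 0.2953 0.0237] rows [-0.   0.   0.6  0.   0.   0. ] ik 0.0 [-0.63  0.44  0.21  1.84 -0.37  0.69 -0.71]
```

>>> play_rows(rows="-0.07 -0.006 0.05 0 0 0;-0.147 -0.012 0.1 0 0 0;-0.147 -0.012 0.1 0 0 0;-0.147 -0.012 0.1 0 0 0")

```text
clock: 34.0
tcp_pos: [0.5354, 0.2704, 0.1394]
tcp_rot: [-0.065, 0.859, 0.495, 0.114]
force: [0.0, -0.5, 0.9]
gripper_width: 0.0499
grasp_force: 0.0
```

```bash
python3 go.py .549,.2908,.043,60,15,.02
```

```text
now [0.5354 0.2704 0.1394] tilt 15.08 phi 59.69
to [0.5516 0.2953 0.0237] rows [-0.007  0.007  0.597  0.002 -0.002 -0.002] ik 0.0 [-0.63  0.44  0.21  1.84 -0.37  0.69 -0.71]
```

>>> play_rows(rows="-0.002 0.007 0.08 0 0 0;-0.004 0.007 0.18 0 0 0;-0.006 0.007 0.28 0 0 0;-0.007 0.007 0.38 0 0 0;-0.007 0.007 0.48 0 0 0;-0.007 0.007 0.56 0 0 0;-0.007 0.007 0.597 0 0 0;-0.007 0.007 0.597 0 0 0;-0.007 0.007 0.597 0 0 0")

```text
clock: 34.9
tcp_pos: [0.5512, 0.2963, 0.0232]
tcp_rot: [-0.065, 0.858, 0.496, 0.114]
force: [-0.2, 0.4, 0.1]
gripper_width: 0.0499
grasp_force: 0.0
```

>>> play_rows(rows="0 0 0 0 0 0;0 0 0 0 0 0;0 0 0 0 0 0;0 0 0 0 0 0;0 0 0 0 0 0;0 0 0 0 0 0", hand=15, squeeze=25)

```text
clock: 35.5
tcp_pos: [0.5514, 0.2965, 0.0238]
tcp_rot: [-0.065, 0.858, 0.496, 0.114]
force: [-0.8, -0.6, 6.8]
gripper_width: 0.0262
grasp_force: 25.0
```

```bash
python3 go.py .549,.2908,.163,60,15,.02 .52,.13,.163,60,15,.02 .5005,-.002,.163,60,15,.02 .5005,-.002,.048,60,15,.02
```

```text
now [0.5514 0.2965 0.0238] tilt 15.11 phi 59.71
to [0.5516 0.2953 0.1437] rows [ 0.152  0.005 -0.58   0.002 -0.003  0.001] ik 0.0 [-0.68  0.29  0.26  1.73 -0.28  0.93 -0.81]
to [0.5226 0.1345 0.1437] rows [-0.743  0.276 -0.199  0.     0.     0.   ] ik 0.0 [-0.5   0.15  0.35  1.91 -0.31  0.95 -0.51]
to [0.5031 0.0025 0.1437] rows [-0.599  0.246 -0.161  0.     0.     0.   ] ik 0.0 [-0.33  0.11  0.46  1.95 -0.35  1.01 -0.22]
to [0.5031 0.0025 0.0287] rows [-0.149  0.     0.555  0.     0.     0.   ] ik 0.0 [-0.26  0.29  0.4   2.06 -0.52  0.78 -0.03]
```

>>> play_rows(rows="0.01 0 -0.03 0 0 0;0.03 0 -0.1 0 0 0;0.06 0 -0.2 0 0 0;0.09 0 -0.32 0 0 0;0.12 0 -0.44 0 0 0;0.14 0 -0.53 0 0 0;0.152 0 -0.58 0 0 0;0.152 0 -0.58 0 0 0")

```text
clock: 36.3
tcp_pos: [0.5511, 0.2962, 0.1449]
tcp_rot: [-0.065, 0.858, 0.496, 0.115]
force: [-0.5, 0.2, -0.5]
gripper_width: 0.0263
grasp_force: 24.6
```

>>> play_rows(rows="-0.04 0.015 -0.01 0 0 0;-0.12 0.045 -0.03 0 0 0;-0.23 0.085 -0.06 0 0 0;-0.36 0.13 -0.1 0 0 0;-0.49 0.18 -0.13 0 0 0;-0.61 0.23 -0.16 0 0 0;-0.7 0.26 -0.19 0 0 0;-0.743 0.276 -0.199 0 0 0;-0.743 0.276 -0.199 0 0 0")

```text
clock: 37.2
tcp_pos: [0.5207, 0.1326, 0.1418]
tcp_rot: [-0.065, 0.859, 0.494, 0.113]
force: [0.1, -0.2, -0.3]
gripper_width: 0.0262
grasp_force: 24.7
```

>>> play_rows(rows="-0.04 0.015 -0.01 0 0 0;-0.12 0.05 -0.03 0 0 0;-0.22 0.09 -0.06 0 0 0;-0.33 0.135 -0.09 0 0 0;-0.44 0.18 -0.12 0 0 0;-0.54 0.22 -0.145 0 0 0;-0.599 0.246 -0.161 0 0 0;-0.599 0.246 -0.161 0 0 0;-0.599 0.246 -0.161 0 0 0;-0.599 0.246 -0.161 0 0 0")

```text
clock: 38.2
tcp_pos: [0.5019, 0.0044, 0.1424]
tcp_rot: [-0.065, 0.858, 0.497, 0.113]
force: [0.9, -0.2, -0.2]
gripper_width: 0.0265
grasp_force: 24.6
```

```bash
python3 go.py .5029,.0037,.0285,60,15,0; python3 v.py c11.png 240 170 230 130
```

```text
now [0.5019 0.0044 0.1424] tilt 15.02 phi 60.13
to [0.5029 0.0037 0.0285] rows [-0.148  0.006  0.55  -0.001 -0.     0.003] ik 0.0 [-0.25  0.29  0.4   2.06 -0.51  0.78 -0.04]
[0.50182917 0.00411926 0.14246902] 0.02627545595305443 [ 0.16709961 -0.66798719 -0.57677619] 24.649484753608704
```

View pics/c11.png

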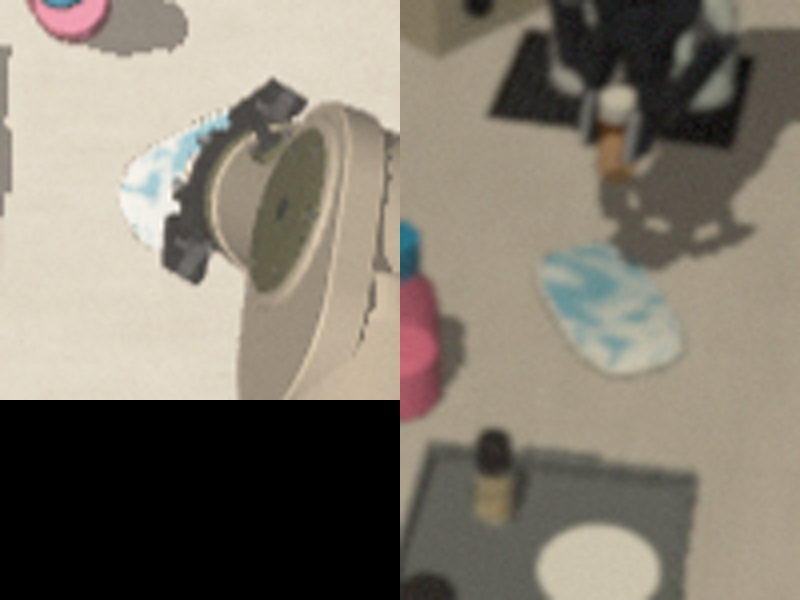

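The vial is held upright (side crop, 617,130) and the pad's middle is at about (610,311). Lowering it.

>>> play_rows(rows="-0.01 0.006 0.04 0 0 0;-0.03 0.006 0.12 0 0 0;-0.06 0.006 0.22 0 0 0;-0.09 0.006 0.33 0 0 0;-0.115 0.006 0.43 0 0 0;-0.135 0.006 0.5 0 0 0;-0.144 0.006 0.535 0 0 0;-0.148 0.006 0.55 0 0 0;-0.148 0.006 0.55 0 0 0;-0.148 0.006 0.55 0 0 0")

```text
clock: 39.3
tcp_pos: [0.5035, 0.0021, 0.0294]
tcp_rot: [-0.065, 0.858, 0.496, 0.114]
force: [-0.1, -0.4, 0.5]
gripper_width: 0.026
grasp_force: 24.6
```

>>> play_rows(rows="-0.001 0 0.003 0 0 0;-0.001 0 0.003 0 0 0;-0.001 0 0.003 0 0 0")

```text
clock: 39.6
tcp_pos: [0.503, 0.0022, 0.0284]
tcp_rot: [-0.065, 0.858, 0.496, 0.114]
force: [0.3, 0.6, -0.7]
gripper_width: 0.0263
grasp_force: 24.6
```

>>> play_rows(rows="0 0 0 0 0 0;0 0 0 0 0 0;0 0 0 0 0 0;0 0 0 0 0 0", hand=50)

```text
clock: 40.0
tcp_pos: [0.5028, 0.0021, 0.028]
tcp_rot: [-0.065, 0.858, 0.496, 0.113]
force: [-1.0, -0.4, 0.8]
gripper_width: 0.0498
grasp_force: 0.0
```

>>> play_rows(rows="0 0 -0.04 0 0 0;0 0 -0.12 0 0 0;0 0 -0.24 0 0 0;0 0 -0.38 0 0 0;0 0 -0.52 0 0 0;0 0 -0.66 0 0 0;0 0.05 -0.8 0 0 0;0 0.2 -0.9 0 0 0;0 0.4 -0.92 0 0 0;0 0.5 -0.92 0 0 0")

```text
clock: 41.0
tcp_pos: [0.5678, -0.0911, 0.2078]
tcp_rot: [-0.064, 0.859, 0.496, 0.114]
force: [0.1, -0.2, 0.1]
gripper_width: 0.0499
grasp_force: 0.0
```

```bash
python3 - <<'E'
from m import *
def cen(c,box):
    x,y,w,h=box;i=S[c]['image'][y:y+h,x:x+w];return i
for c in S:
    for l in ('vial','staining_pad'):
        for d in eyes.masks_of(l,S[c])[:2]:
            ys,xs=np.nonzero(d['mask']);print(c,l,round(d['p'],2),np.round(d['extent'],1),(xs.mean().round(1),ys.mean().round(1)),atz(S[c],(xs.mean(),ys.mean()),.009 if l[0]=='s' else .038).round(4))
        for d in eyes.tip_of(l,S[c])[:1]: print(c,' tip',d['p'],np.round(d['position'],1),atz(S[c],d['position'],.0 if l[0]=='s' else .009).round(4))
A=cv2.resize(S['top']['image'][180:240,255:330],None,fx=5,fy=5,interpolation=cv2.INTER_CUBIC)
B=cv2.resize(S['side']['image'][165:240,250:325],None,fx=5,fy=5,interpolation=cv2.INTER_CUBIC)
o=np.zeros((375,750,3),np.uint8);o[:300,:375]=A;o[:,375:]=B;cv2.imwrite('pics/c12.png',o)
E
python3 go.py .45,-.1,.25,60,30,0
```

```text
top vial 0.43 [286.6 211.5  10.6   9.3] (np.float64(290.7), np.float64(213.5)) [ 0.5001 -0.0008  0.038 ]
top  tip 0.49 [291.9 214.9] [ 0.4971 -0.0048  0.009 ]
top staining_pad 0.57 [269.9 198.9  47.9  32.9] (np.float64(292.0), np.float64(213.1)) [ 0.5025 -0.0051  0.009 ]
top  tip 0.95 [291.3 214.3] [ 0.4991 -0.0031  0.    ]
side vial 0.68 [277.  183.8  11.4  24.8] (np.float64(281.7), np.float64(197.7)) [ 0.5007 -0.0048  0.038 ]
side  tip 0.75 [282.4 204.6] [ 0.4985 -0.0107  0.009 ]
side staining_pad 0.67 [264.6 192.7  34.2  32.1] (np.float64(281.1), np.float64(209.0)) [0.5    0.0086 0.009 ]
side  tip 0.59 [286.3 208. ] [ 0.487  -0.0083 -0.    ]
now [ 0.5652 -0.0886  0.2061] tilt 15.05 phi 59.95
to [ 0.45 -0.1   0.25] rows [-0.268 -0.47  -0.3    0.     0.332  0.001] ik 0.0 [-0.1  -0.02  0.64  1.91 -0.53  1.3   0.18]
```

View pics/c12.png

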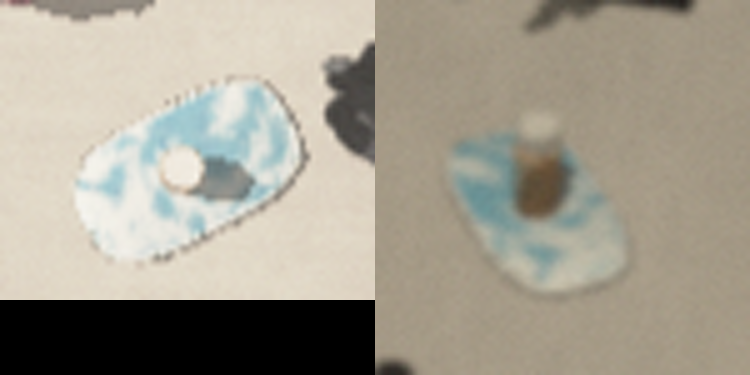

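```bash
python3 - <<'E'
from m import *
t,s=S['top'],S['side']
print('top vial',atz(t,(291.4,214.0),.067),'pad',atz(t,(293,214.1),.0075))
print('side vial cap top',atz(s,((540-375)/5+250,120/5+165),.067),'base',atz(s,((540-375)/5+250,211/5+165),.009),'pad',atz(s,((537.5-375)/5+250,212/5+165),.0075))
h=H['top']
E
```

```text
top vial [ 0.49772476 -0.00225869  0.067     ] pad [ 0.49954313 -0.00806289  0.0075    ]
side vial cap top [ 0.49815384 -0.00621805  0.067     ] base [4.95697896e-01 3.52087586e-04 9.00000000e-03] pad [ 4.97120652e-01 -4.03722653e-04  7.50000000e-03]
```

The vial stands upright on the pad, within about 4 mm of its middle by both cameras (top crop: vial (182,170), pad centre (190,170)), so I'll leave it. Next is returning the blue bottle.

```bash
python3 go.py .46,-.15,.26,50,35,0 .399,-.348,.225,45,50,0 .399,-.3481,.137,45,50,0 .4693,-.2777,.0535,45,50,0
```

```text
now [ 0.5654 -0.0888  0.206 ] tilt 15.04 phi 59.91
to [ 0.46 -0.15  0.26] rows [-0.44  -0.304 -0.398 -0.094  0.442  0.203] ik 0.0 [-0.02  0.01  0.72  1.9  -0.64  1.3   0.2 ]
to [ 0.399 -0.348  0.225] rows [-0.882  0.403 -0.404 -0.075  0.333  0.082] ik 0.0 [ 0.63  0.46  0.69  1.7  -0.99  1.68  0.76]
to [ 0.399  -0.3481  0.137 ] rows [-0.337  0.     0.283  0.     0.     0.   ] ik 0.0 [ 0.66  0.57  0.65  1.76 -1.04  1.59  0.9 ]
to [ 0.4693 -0.2777  0.0535] rows [-0.    -0.     0.649  0.     0.     0.   ] ik 0.0 [ 0.54  0.64  0.56  1.89 -1.19  1.39  0.96]
```

>>> play_rows(rows="-0.05 -0.04 -0.05 -0.01 0.05 0.02;-0.14 -0.1 -0.13 -0.03 0.14 0.06;-0.24 -0.17 -0.22 -0.05 0.24 0.11;-0.34 -0.23 -0.3 -0.07 0.34 0.16;-0.42 -0.29 -0.38 -0.09 0.42 0.19;-0.44 -0.304 -0.398 -0.094 0.442 0.203;-0.44 -0.304 -0.398 -0.094 0.442 0.203", hand=75, squeeze=45)

```text
clock: 42.3
tcp_pos: [0.4594, -0.1515, 0.2604]
tcp_rot: [-0.126, 0.865, 0.402, 0.273]
force: [-0.0, 0.6, -0.5]
gripper_width: 0.0751
grasp_force: 0.0
```

>>> play_rows(rows="-0.1 0.05 -0.05 -0.01 0.04 0.01;-0.25 0.12 -0.11 -0.02 0.09 0.02;-0.42 0.19 -0.19 -0.035 0.16 0.04;-0.59 0.27 -0.27 -0.05 0.22 0.055;-0.75 0.34 -0.34 -0.064 0.28 0.07;-0.85 0.39 -0.39 -0.073 0.32 0.08;-0.882 0.403 -0.404 -0.075 0.333 0.082;-0.882 0.403 -0.404 -0.075 0.333 0.082;-0.882 0.403 -0.404 -0.075 0.333 0.082")

```text
clock: 43.2
tcp_pos: [0.4004, -0.3468, 0.2247]
tcp_rot: [-0.163, 0.837, 0.348, 0.39]
force: [0.3, 0.4, 0.4]
gripper_width: 0.0752
grasp_force: 0.0
```

>>> play_rows(rows="-0.06 0 0.05 0 0 0;-0.15 0 0.13 0 0 0;-0.25 0 0.21 0 0 0;-0.32 0 0.27 0 0 0;-0.337 0 0.283 0 0 0;-0.337 0 0.283 0 0 0;-0.337 0 0.283 0 0 0")

```text
clock: 43.9
tcp_pos: [0.3994, -0.3485, 0.1378]
tcp_rot: [-0.161, 0.837, 0.347, 0.39]
force: [-0.6, -0.2, 0.2]
gripper_width: 0.0752
grasp_force: 0.0
```

```bash
python3 go.py .4693,-.2777,.0535,45,50,0
```

```text
now [ 0.3994 -0.3485  0.1378] tilt 49.95 phi 44.98
to [ 0.4693 -0.2777  0.0535] rows [-0.003 -0.004  0.652  0.     0.001  0.002] ik 0.0 [ 0.45  0.68  0.69  1.89 -1.24  1.46  0.99]
```

>>> play_rows(rows="0 0 0.08 0 0 0;0 0 0.18 0 0 0;0 0 0.29 0 0 0;0 0 0.4 0 0 0;0 0 0.5 0 0 0;-0.003 0 0.58 0 0 0;-0.003 0 0.63 0 0 0;-0.003 -0.002 0.651 0 0 0;-0.003 -0.002 0.651 0 0 0;-0.003 -0.002 0.651 0 0 0")

```text
clock: 44.9
tcp_pos: [0.4688, -0.2786, 0.0531]
tcp_rot: [-0.161, 0.838, 0.347, 0.39]
force: [-0.6, -1.2, -0.6]
gripper_width: 0.0752
grasp_force: 0.0
```

>>> play_rows(rows="0 0 0 0 0 0;0 0 0 0 0 0;0 0 0 0 0 0;0 0 0 0 0 0;0 0 0 0 0 0;0 0 0 0 0 0", hand=46)

```text
clock: 45.5
tcp_pos: [0.4689, -0.2787, 0.0533]
tcp_rot: [-0.161, 0.838, 0.347, 0.39]
force: [-4.0, -1.7, 6.7]
gripper_width: 0.0571
grasp_force: 48.5
```

```bash
python3 go.py .4693,-.2777,.1735,45,50,0 .4777,-.0467,.185,60,50,0 .484,.1648,.185,75,50,0 .4794,.3515,.1747,90,50,0 .4794,.3515,.0549,90,50,0
```

```text
now [ 0.4689 -0.2787  0.0533] tilt 49.95 phi 44.9
to [ 0.4693 -0.2777  0.1735] rows [ 0.463 -0.001 -0.383  0.002  0.001  0.   ] ik 0.0 [ 0.38  0.48  0.76  1.84 -1.12  1.54  0.77]
to [ 0.4777 -0.0467  0.185 ] rows [ 0.588 -0.787  0.611  0.255  0.    -0.214] ik 0.0 [ 0.09  0.19  0.59  2.08 -1.02  1.31  0.65]
to [0.484  0.1648 0.185 ] rows [ 0.599 -0.501  0.714  0.255 -0.    -0.214] ik 0.0 [-0.18  0.13  0.37  2.12 -1.07  1.13  0.53]
to [0.4794 0.3515 0.1747] rows [ 0.536 -0.264  0.719  0.255  0.    -0.214] ik 0.0 [-0.4   0.27  0.2   1.98 -1.12  1.05  0.47]
to [0.4794 0.3515 0.0549] rows [-0.459  0.     0.385  0.     0.     0.   ] ik 0.0 [-0.35  0.48  0.15  2.03 -1.3   0.96  0.77]
```

>>> play_rows(rows="0.02 0 -0.015 0 0 0;0.06 0 -0.05 0 0 0;0.12 0 -0.1 0 0 0;0.2 0 -0.17 0 0 0;0.28 0 -0.24 0 0 0;0.36 0 -0.3 0 0 0;0.42 0 -0.35 0 0 0;0.45 0 -0.375 0 0 0;0.463 0 -0.383 0 0 0;0.463 0 -0.383 0 0 0")

```text
clock: 46.5
tcp_pos: [0.4697, -0.2769, 0.1729]
tcp_rot: [-0.162, 0.837, 0.347, 0.39]
force: [0.9, -0.2, -3.0]
gripper_width: 0.0573
grasp_force: 48.3
```

>>> play_rows(rows="0.03 -0.04 0.03 0.01 0 -0.01;0.09 -0.12 0.09 0.04 0 -0.03;0.16 -0.21 0.165 0.07 0 -0.06;0.24 -0.32 0.25 0.1 0 -0.085;0.32 -0.43 0.335 0.135 0 -0.115;0.4 -0.53 0.415 0.17 0 -0.145;0.47 -0.62 0.485 0.2 0 -0.17;0.53 -0.71 0.55 0.23 0 -0.193;0.57 -0.765 0.595 0.247 0 -0.208;0.588 -0.787 0.611 0.255 0 -0.214")

```text
clock: 47.5
tcp_pos: [0.4775, -0.0438, 0.1839]
tcp_rot: [-0.212, 0.784, 0.454, 0.365]
force: [0.1, 0.3, -3.3]
gripper_width: 0.0566
grasp_force: 48.3
```

>>> play_rows(rows="0.03 -0.02 0.03 0.01 0 -0.01;0.09 -0.075 0.105 0.04 0 -0.03;0.16 -0.135 0.19 0.07 0 -0.06;0.24 -0.2 0.29 0.1 0 -0.085;0.32 -0.27 0.385 0.135 0 -0.115;0.4 -0.335 0.48 0.17 0 -0.145;0.47 -0.395 0.56 0.2 0 -0.17;0.54 -0.45 0.64 0.23 0 -0.193;0.58 -0.485 0.69 0.247 0 -0.208;0.599 -0.501 0.714 0.255 0 -0.214")

```text
clock: 48.5
tcp_pos: [0.4839, 0.1671, 0.1839]
tcp_rot: [-0.258, 0.719, 0.553, 0.334]
force: [-0.2, -0.3, -2.0]
gripper_width: 0.0566
grasp_force: 48.3
```

>>> play_rows(rows="0.03 -0.015 0.04 0.01 0 -0.01;0.09 -0.045 0.12 0.04 0 -0.03;0.16 -0.08 0.21 0.07 0 -0.06;0.24 -0.12 0.32 0.11 0 -0.09;0.32 -0.16 0.43 0.15 0 -0.125;0.4 -0.195 0.53 0.19 0 -0.16;0.46 -0.225 0.62 0.22 0 -0.185;0.51 -0.25 0.68 0.245 0 -0.205;0.536 -0.264 0.719 0.255 0 -0.214;0.536 -0.264 0.719 0.255 0 -0.214")

```text
clock: 49.5
tcp_pos: [0.4794, 0.3532, 0.1734]
tcp_rot: [-0.299, 0.641, 0.641, 0.298]
force: [-0.6, -1.2, -3.0]
gripper_width: 0.0569
grasp_force: 48.3
```

>>> play_rows(rows="0 0 0 0 0 0;0 0 0 0 0 0;0 0 0 0 0 0")

```text
clock: 49.8
tcp_pos: [0.4803, 0.3509, 0.1739]
tcp_rot: [-0.298, 0.642, 0.64, 0.299]
force: [-1.1, -0.1, -2.9]
gripper_width: 0.0572
grasp_force: 48.3
```

```bash
python3 go.py .4794,.3505,.0555,90,50,0
```

```text
now [0.4803 0.3509 0.1739] tilt 49.96 phi 89.86
to [0.4794 0.3505 0.0555] rows [-0.455 -0.005  0.379  0.002  0.001 -0.002] ik 0.0 [-0.41  0.48  0.22  2.04 -1.33  0.99  0.78]
```

>>> play_rows(rows="-0.02 0 0.015 0 0 0;-0.06 0 0.05 0 0 0;-0.12 -0.005 0.1 0 0 0;-0.2 -0.005 0.17 0 0 0;-0.28 -0.005 0.235 0 0 0;-0.34 -0.005 0.285 0 0 0;-0.4 -0.005 0.335 0 0 0;-0.43 -0.005 0.36 0 0 0;-0.45 -0.005 0.375 0 0 0;-0.455 -0.005 0.379 0 0 0")

```text
clock: 50.8
tcp_pos: [0.4787, 0.3513, 0.0548]
tcp_rot: [-0.299, 0.641, 0.64, 0.298]
force: [0.7, 0.0, -3.0]
gripper_width: 0.0568
grasp_force: 48.4
```

>>> play_rows(rows="0 0 0 0 0 0;0 0 0 0 0 0")

```text
clock: 51.0
tcp_pos: [0.4792, 0.3516, 0.056]
tcp_rot: [-0.298, 0.641, 0.641, 0.299]
force: [-0.3, -0.2, -2.6]
gripper_width: 0.0571
grasp_force: 48.4
```

```bash
python3 go.py .4794,.3505,.0545,90,50,0
```

```text
now [0.4792 0.3516 0.056 ] tilt 49.99 phi 89.92
to [0.4794 0.3505 0.0545] rows [-0.009  0.001  0.001  0.001  0.    -0.   ] ik 0.0 [-0.41  0.48  0.22  2.04 -1.33  0.99  0.78]
```

>>> play_rows(rows="-0.004 0 0 0 0 0;-0.009 0.001 0.001 0 0 0;-0.009 0.001 0.001 0 0 0;-0.009 0.001 0.001 0 0 0")

```text
clock: 51.4
tcp_pos: [0.4792, 0.3507, 0.0544]
tcp_rot: [-0.299, 0.641, 0.641, 0.299]
force: [-1.1, -1.1, 1.8]
gripper_width: 0.0569
grasp_force: 48.7
```

>>> play_rows(rows="0 0 0 0 0 0;0 0 0 0 0 0;0 0 0 0 0 0;0 0 0 0 0 0;0 0 0 0 0 0", hand=74)

```text
clock: 51.9
tcp_pos: [0.479, 0.3505, 0.0538]
tcp_rot: [-0.299, 0.641, 0.641, 0.299]
force: [0.7, 0.9, 0.3]
gripper_width: 0.0737
grasp_force: 0.0
```

>>> play_rows(rows="0 0 -0.04 0 0 0;0 0 -0.12 0 0 0;0 0 -0.22 0 0 0;0 0 -0.35 0 0 0;0 0 -0.5 0 0 0;0 0 -0.65 0 0 0;0 0 -0.8 0 0 0;0.1 0 -0.9 0 0 0;0.2 0 -0.95 0 0 0;0.25 0 -0.98 0 0 0")

```text
clock: 52.9
tcp_pos: [0.4797, 0.2314, 0.221]
tcp_rot: [-0.298, 0.641, 0.64, 0.3]
force: [0.8, -0.4, 0.3]
gripper_width: 0.0739
grasp_force: 0.0
```

```bash
python3 v.py c13.png 150 160 210 170; python3 go.py .48,.05,.25,80,50,0 .47,-.15,.25,60,50,0 .455,-.36,.235,45,50,0 .4925,-.3525,.151,45,50,0 .5629,-.2821,.067,45,50,0
```

```text
[0.47951339 0.23223488 0.22015293] 0.07390349925780604 [-0.73852915 -0.14765562  0.1748339 ] 0.0
now [0.4795 0.2322 0.2202] tilt 50.0 phi 89.81
to [0.48 0.05 0.25] rows [-0.471  0.004 -0.794 -0.167 -0.     0.145] ik 0.0 [-0.08  0.18  0.55  1.91 -0.92  1.49  0.59]
to [ 0.47 -0.15  0.25] rows [-0.639  0.124 -0.761 -0.34   0.     0.286] ik 0.0 [ 0.19  0.27  0.72  1.85 -0.95  1.57  0.65]
to [ 0.455 -0.36   0.235] rows [-0.666  0.46  -0.677 -0.255 -0.     0.214] ik 0.0 [ 0.54  0.54  0.75  1.6  -1.09  1.71  0.69]
to [ 0.4925 -0.3525  0.151 ] rows [-0.219  0.106  0.392  0.     0.     0.   ] ik 0.0 [ 0.53  0.65  0.7   1.63 -1.16  1.6   0.77]
to [ 0.5629 -0.2821  0.067 ] rows [-0.002 -0.     0.651  0.     0.     0.   ] ik 0.0 [ 0.41  0.72  0.61  1.73 -1.29  1.42  0.82]
```

View pics/c13.png

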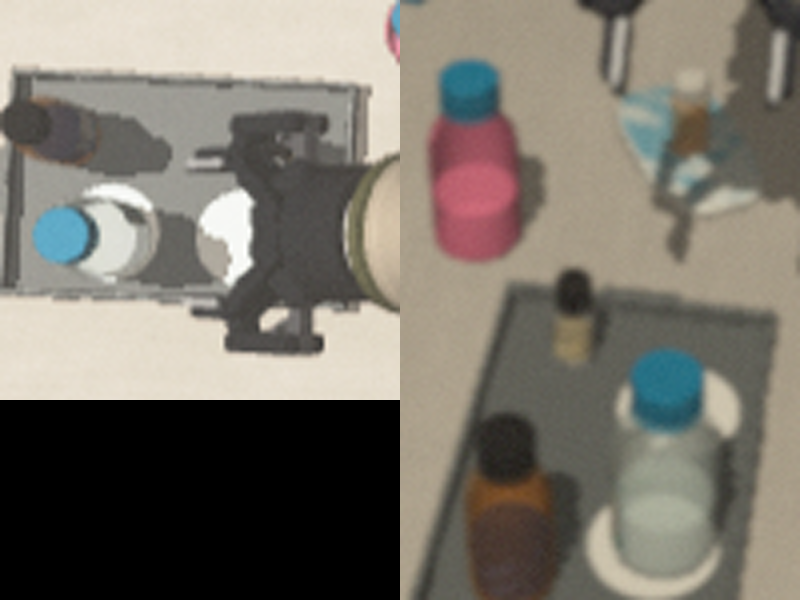

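The blue bottle is back at the same pixels as before ((62,236) in the top crop, (667,390) in the side crop). Now the red one.

>>> play_rows(rows="-0.05 0 -0.09 -0.02 0 0.015;-0.13 0 -0.22 -0.05 0 0.04;-0.22 0 -0.38 -0.08 0 0.07;-0.32 0 -0.54 -0.11 0 0.1;-0.41 0.004 -0.69 -0.145 0 0.125;-0.46 0.004 -0.77 -0.16 0 0.14;-0.471 0.004 -0.794 -0.167 0 0.145", hand=80)

```text
clock: 53.7
tcp_pos: [0.4796, 0.0478, 0.2475]
tcp_rot: [-0.272, 0.696, 0.58, 0.322]
force: [0.2, 1.0, -1.5]
gripper_width: 0.0801
grasp_force: 0.0
```

>>> play_rows(rows="-0.08 0.015 -0.09 -0.04 0 0.035;-0.19 0.035 -0.22 -0.1 0 0.085;-0.31 0.06 -0.37 -0.165 0 0.14;-0.44 0.085 -0.52 -0.23 0 0.195;-0.55 0.105 -0.66 -0.29 0 0.245;-0.62 0.12 -0.74 -0.33 0 0.277;-0.639 0.124 -0.761 -0.34 0 0.286")

```text
clock: 54.4
tcp_pos: [0.4694, -0.1507, 0.2476]
tcp_rot: [-0.212, 0.786, 0.452, 0.364]
force: [-0.0, 0.4, -0.7]
gripper_width: 0.0801
grasp_force: 0.0
```

>>> play_rows(rows="-0.08 0.055 -0.08 -0.03 0 0.025;-0.19 0.13 -0.19 -0.07 0 0.06;-0.32 0.22 -0.33 -0.12 0 0.1;-0.46 0.32 -0.47 -0.175 0 0.147;-0.57 0.4 -0.58 -0.22 0 0.185;-0.64 0.44 -0.65 -0.245 0 0.206;-0.666 0.46 -0.677 -0.255 0 0.214;-0.666 0.46 -0.677 -0.255 0 0.214")

```text
clock: 55.2
tcp_pos: [0.4553, -0.3587, 0.2326]
tcp_rot: [-0.163, 0.838, 0.347, 0.389]
force: [0.0, 0.6, -0.5]
gripper_width: 0.08
grasp_force: 0.0
```

>>> play_rows(rows="-0.04 0.02 0.07 0 0 0;-0.1 0.05 0.18 0 0 0;-0.16 0.08 0.29 0 0 0;-0.21 0.1 0.37 0 0 0;-0.219 0.106 0.392 0 0 0;-0.219 0.106 0.392 0 0 0;-0.219 0.106 0.392 0 0 0;-0.219 0.106 0.392 0 0 0")

```text
clock: 56.0
tcp_pos: [0.4916, -0.3528, 0.1504]
tcp_rot: [-0.161, 0.838, 0.347, 0.389]
force: [-0.6, -0.2, 0.2]
gripper_width: 0.0798
grasp_force: 0.0
```

```bash
python3 go.py .5629,-.2821,.067,45,50,0
```

```text
now [ 0.4916 -0.3528  0.1504] tilt 49.82 phi 45.02
to [ 0.5629 -0.2821  0.067 ] rows [ 0.005  0.002  0.653 -0.     0.004 -0.001] ik 0.0 [ 0.37  0.74  0.66  1.73 -1.31  1.44  0.83]
```

>>> play_rows(rows="0 0 0.08 0 0 0;0 0 0.18 0 0 0;0.003 0 0.29 0 0 0;0.005 0.002 0.4 0 0.004 0;0.005 0.002 0.5 0 0.004 0;0.005 0.002 0.58 0 0.004 0;0.005 0.002 0.63 0 0.004 0;0.005 0.002 0.653 0 0.004 0;0.005 0.002 0.653 0 0.004 0;0.005 0.002 0.653 0 0.004 0")

```text
clock: 57.0
tcp_pos: [0.5627, -0.2821, 0.0661]
tcp_rot: [-0.162, 0.838, 0.346, 0.39]
force: [-0.5, -0.6, -0.0]
gripper_width: 0.0802
grasp_force: 0.0
```

>>> play_rows(rows="0 0 0 0 0 0;0 0 0 0 0 0;0 0 0 0 0 0;0 0 0 0 0 0;0 0 0 0 0 0;0 0 0 0 0 0", hand=50)

```text
clock: 57.6
tcp_pos: [0.5629, -0.2821, 0.0665]
tcp_rot: [-0.162, 0.837, 0.346, 0.39]
force: [-1.9, -3.6, 6.8]
gripper_width: 0.0608
grasp_force: 49.0
```

```bash
python3 go.py .5629,-.2821,.187,45,50,0 .535,-.08,.19,60,50,0  .50,.1,.19,75,50,0 .4851,.2591,.1876,90.2,49.9,0
```

```text
now [ 0.5629 -0.2821  0.0665] tilt 50.02 phi 45.02
to [ 0.5629 -0.2821  0.187 ] rows [ 0.462 -0.001 -0.387 -0.    -0.    -0.002] ik 0.0 [ 0.32  0.57  0.73  1.67 -1.21  1.52  0.63]
to [ 0.535 -0.08   0.19 ] rows [ 0.407 -0.813  0.462  0.255  0.    -0.214] ik 0.0 [ 0.08  0.34  0.64  1.92 -1.08  1.39  0.65]
to [0.5  0.1  0.19] rows [ 0.445 -0.602  0.53   0.255 -0.    -0.214] ik 0.0 [-0.14  0.21  0.49  2.04 -1.04  1.27  0.6 ]
to [0.4851 0.2591 0.1876] rows [ 0.472 -0.278  0.582  0.259 -0.002 -0.217] ik 0.0 [-0.33  0.26  0.34  1.97 -1.05  1.22  0.55]
```

>>> play_rows(rows="0.02 0 -0.015 0 0 0;0.06 0 -0.05 0 0 0;0.12 0 -0.1 0 0 0;0.2 0 -0.17 0 0 0;0.28 0 -0.24 0 0 0;0.36 0 -0.3 0 0 0;0.42 0 -0.35 0 0 0;0.45 0 -0.38 0 0 0;0.462 0 -0.387 0 0 0;0.462 0 -0.387 0 0 0")

```text
clock: 58.6
tcp_pos: [0.5631, -0.2811, 0.1862]
tcp_rot: [-0.163, 0.837, 0.347, 0.39]
force: [-0.3, 0.9, -4.7]
gripper_width: 0.0608
grasp_force: 49.4
```

>>> play_rows(rows="0.02 -0.04 0.02 0.01 0 -0.01;0.06 -0.12 0.07 0.04 0 -0.03;0.11 -0.22 0.125 0.07 0 -0.06;0.165 -0.33 0.19 0.1 0 -0.085;0.22 -0.44 0.25 0.135 0 -0.115;0.275 -0.55 0.315 0.17 0 -0.145;0.325 -0.645 0.37 0.2 0 -0.17;0.37 -0.73 0.415 0.23 0 -0.193;0.395 -0.79 0.45 0.247 0 -0.208;0.407 -0.813 0.462 0.255 0 -0.214")

```text
clock: 59.6
tcp_pos: [0.5347, -0.077, 0.1896]
tcp_rot: [-0.214, 0.784, 0.454, 0.366]
force: [-0.3, -0.5, -5.0]
gripper_width: 0.0606
grasp_force: 49.5
```

>>> play_rows(rows="0.02 -0.03 0.025 0.01 0 -0.01;0.065 -0.09 0.08 0.04 0 -0.03;0.12 -0.16 0.145 0.07 0 -0.06;0.18 -0.245 0.215 0.1 0 -0.085;0.24 -0.325 0.285 0.135 0 -0.115;0.3 -0.405 0.36 0.17 0 -0.145;0.355 -0.48 0.42 0.2 0 -0.17;0.4 -0.54 0.48 0.23 0 -0.193;0.433 -0.585 0.515 0.247 0 -0.208;0.445 -0.602 0.53 0.255 0 -0.214")

```text
clock: 60.6
tcp_pos: [0.4996, 0.1024, 0.1902]
tcp_rot: [-0.259, 0.718, 0.552, 0.335]
force: [0.4, -0.3, -4.1]
gripper_width: 0.0612
grasp_force: 49.5
```

>>> play_rows(rows="0.025 -0.015 0.03 0.01 0 -0.01;0.08 -0.045 0.1 0.04 0 -0.03;0.14 -0.08 0.175 0.07 0 -0.06;0.21 -0.125 0.26 0.11 0 -0.09;0.28 -0.165 0.345 0.15 0 -0.125;0.345 -0.205 0.43 0.19 0 -0.16;0.4 -0.235 0.5 0.22 0 -0.185;0.45 -0.265 0.555 0.247 0 -0.207;0.472 -0.278 0.582 0.259 0 -0.217;0.472 -0.278 0.582 0.259 0 -0.217")

```text
clock: 61.6
tcp_pos: [0.4848, 0.261, 0.1879]
tcp_rot: [-0.301, 0.639, 0.642, 0.298]
force: [-0.2, 0.6, -4.2]
gripper_width: 0.0606
grasp_force: 49.5
```

>>> play_rows(rows="0 0 0 0 0 0;0 0 0 0 0 0;0 0 0 0 0 0")

```text
clock: 61.9
tcp_pos: [0.4855, 0.259, 0.1881]
tcp_rot: [-0.3, 0.64, 0.641, 0.299]
force: [-0.6, 0.2, -3.5]
gripper_width: 0.061
grasp_force: 49.5
```

```bash
python3 go.py .4851,.2591,.068,90.2,49.9,0
```

```text
now [0.4855 0.259  0.1881] tilt 50.11 phi 90.16
to [0.4851 0.2591 0.068 ] rows [-0.46  -0.001  0.386  0.001 -0.005 -0.003] ik 0.0 [-0.32  0.47  0.34  2.03 -1.22  1.14  0.83]
```

>>> play_rows(rows="-0.02 0 0.015 0 0 0;-0.06 0 0.05 0 0 0;-0.12 0 0.1 0 0 0;-0.2 0 0.17 0 0 0;-0.28 0 0.235 0 0 0;-0.34 0 0.285 0 0 0;-0.4 0 0.335 0 0 0;-0.435 -0.001 0.365 0 -0.005 0;-0.455 -0.001 0.382 0 -0.005 0;-0.46 -0.001 0.386 0 -0.005 0")

```text
clock: 62.9
tcp_pos: [0.4847, 0.2602, 0.0675]
tcp_rot: [-0.299, 0.64, 0.642, 0.297]
force: [-0.4, 0.1, -3.8]
gripper_width: 0.0611
grasp_force: 49.8
```

>>> play_rows(rows="0 0 0 0 0 0;0 0 0 0 0 0")

```text
clock: 63.1
tcp_pos: [0.4851, 0.2602, 0.0685]
tcp_rot: [-0.299, 0.64, 0.642, 0.298]
force: [0.1, -0.7, -4.4]
gripper_width: 0.061
grasp_force: 49.8
```

```bash
python3 go.py .4851,.2591,.0671,90.2,49.9,0
```

```text
now [0.4851 0.2602 0.0685] tilt 49.91 phi 90.23
to [0.4851 0.2591 0.0671] rows [-0.009  0.     0.    -0.001 -0.    -0.001] ik 0.0 [-0.33  0.47  0.35  2.04 -1.22  1.14  0.83]
```

>>> play_rows(rows="-0.004 0 0 0 0 0;-0.009 0 0 0 0 0;-0.009 0 0 0 0 0;-0.009 0 0 0 0 0")

```text
clock: 63.5
tcp_pos: [0.4851, 0.2593, 0.0674]
tcp_rot: [-0.299, 0.64, 0.642, 0.298]
force: [-0.3, -0.3, 3.8]
gripper_width: 0.061
grasp_force: 50.0
```

>>> play_rows(rows="0 0 0 0 0 0;0 0 0 0 0 0;0 0 0 0 0 0;0 0 0 0 0 0;0 0 0 0 0 0", hand=80)

```text
clock: 64.0
tcp_pos: [0.4847, 0.259, 0.0665]
tcp_rot: [-0.299, 0.64, 0.642, 0.297]
force: [0.7, -0.0, 0.4]
gripper_width: 0.0797
grasp_force: 0.0
```

>>> play_rows(rows="0 0 -0.04 0 0 0;0 0 -0.12 0 0 0;0 0 -0.22 0 0 0;0 0 -0.35 0 0 0;0 0 -0.5 0 0 0;0 0 -0.65 0 0 0;0 0 -0.8 0 0 0;0.1 0 -0.9 0 0 0;0.2 0 -0.98 0 0 0;0.25 0 -1 0 0 0")

```text
clock: 65.0
tcp_pos: [0.4865, 0.1362, 0.2367]
tcp_rot: [-0.297, 0.641, 0.642, 0.299]
force: [0.4, -0.1, 0.1]
gripper_width: 0.0798
grasp_force: 0.0
```

>>> play_rows(rows="-0.1 0 -0.12 0 0 0;-0.25 0 -0.3 0 0 0;-0.4 0 -0.48 0 0 0;-0.5 0 -0.6 0 0 0;-0.5 0 -0.6 0 0 0;-0.5 0 -0.6 0 0 0")

```text
clock: 65.6
tcp_pos: [0.4858, -0.0187, 0.234]
tcp_rot: [-0.299, 0.641, 0.641, 0.297]
force: [-0.5, 0.3, -0.9]
gripper_width: 0.0803
grasp_force: 0.0
```

```bash
sed -n '/red/p' m.py | head -3 >/dev/null; python3 - <<'E'
from m import *
for n,f,bt,bs in (('red',red,(185,200,35,30),(262,215,30,25)),('blue',blue,(155,205,25,25),(262,255,30,25))):
    a,sa=cc(f(H['top']),bt);b,sb=cc(f(H['side']),bs);print(n,a.round(1),b.round(1),tri(a,b))
A=cv2.resize(S['top']['image'][160:260,145:345],None,fx=2,fy=2,interpolation=cv2.INTER_CUBIC)
B=cv2.resize(S['side']['image'][170:320,210:310],None,fx=4,fy=4,interpolation=cv2.INTER_CUBIC)
o=np.zeros((600,800,3),np.uint8);o[:200,:400]=A;o[:,400:]=B;cv2.imwrite('pics/c14.png',o)
print(st()['clock'])
E
```

```text
red [198.3 216.3] [278.5 227.2] (array([0.4852, 0.2427, 0.1529]), np.float64(0.06))
blue [165.  218.3] [276.3 266.9] (array([0.4789, 0.3373, 0.1306]), np.float64(0.11))
65.7
```

View pics/c14.png

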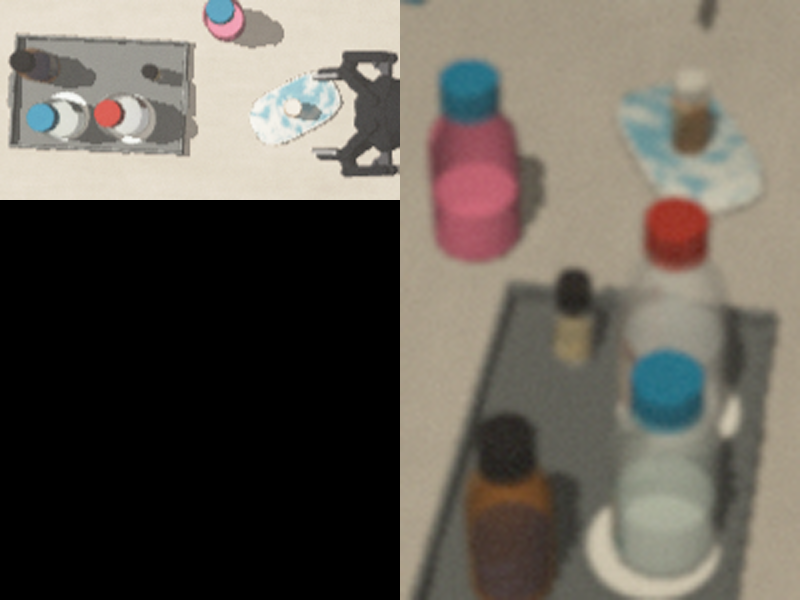

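The red (677,232) and blue (667,390) caps are within 1 mm of their first measured positions. The vial stands on the pad (690,110), the other two bottles haven't moved, and the arm is clear. Handing in.

```bash
python3 -c "
from rig import workorder
print(workorder.finish_job())"
```

```text
the job is handed in; nothing more can be done
None
```

The job is handed in at about 66 s: the vial stands upright on the staining pad about 4 mm from its middle, both bottles are back within about 1 mm of their original places, and the other two bottles were not disturbed.

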